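# Scrape the hardened filler out of the tipping tray

## Task

Lift the small aluminium filler tray by its handle right up to its stop, where it stays tipped. Take the wooden-backed scraper from its rest and sweep all four hardened lumps down the tray floor and over the lip into the steel cup below, without touching the lumps with your fingers, then hang the scraper back across its rest. Leave the tray tipped, the cup standing where it is and the other things on the bench undisturbed.

Things in the scene. Friction and masses are not known exactly. Their poses are not given: they have to be found in the camera images.
- tray (a joint): tilt of the tray about its hinge, rad: 0 = level (start), 0.45 = tipped up against its stop. The hinge is stiff: it stays where it is left; lifting at the handle takes about 8 N, and a downward push of more than about 5 N on the tray floor can lower it again
- tray_hinge (a point): point on the hinge axis, on the tray's long middle line, level with the underside of the tray floor, 95 mm above the bench. Axes turn with the tray: x along the hinge axis (across the tray), y uphill along the tray floor towards the handle, z normal to the floor, upwards. Raising the tray turns it about +x.
- stand: fixed plywood stand that carries the tray and the cup: base board 140 x 270 mm, 10 mm thick, two cheeks beside the hinge, outer faces 66 mm out from the middle line, tops 110 mm above the bench. Origin on the bench right below the hinge axis; x across the tray, y towards its handle, z up
- tray_lip (a point): middle of the open lower edge (lip) of the tray, on the top surface of its floor; 20 mm downhill of the hinge axis and 6 mm above it along the tray's z. Axes as tray_hinge. The flat floor runs 180 mm uphill (+y) from the lip to the end wall, 86 mm wide between the side walls; these three walls are 4 mm thick and 18 mm high; no wall at the lip
- tray_handle (a point): middle of the tray's handle: a round steel bar 12 mm thick, along the tray's x, 74 mm free between its two side arms, its axis 45 mm out from the end wall and 209 mm uphill of and 20 mm above the hinge axis; about 115 mm above the bench at the start, nothing beneath or above it. Same axes as tray_hinge
- cup: open round steel cup, 110 mm across the mouth, 60 mm high, wall 4 mm, 0.3 kg, loose, standing on the stand's base board (rim 70 mm above the bench) under the lip; origin at the centre of its underside, z up
- scraper_grip (a point): centre of the scraper's wooden back, where it is gripped: a bar 130 mm long (its x), 24 mm thick (its y), 28 mm high (its z, up). A steel blade 70 mm wide, 4 mm thick hangs under it, in its x-z plane, down to the edge 69 mm below this point. 0.14 kg
- scraper_edge (a point): middle of the scraper blade's lower edge, same axes as scraper_grip
- rest: wooden scraper rest, fixed: two upright boards, each 12 mm thick and 50 mm deep (its y), centred 50 mm to either side along its x, with flat tops 85 mm above the bench; 88 mm free between them. The scraper hangs with its bar along the rest's x, bar ends on the tops, bar centre 99 mm above the bench, blade between the boards. Origin: centre of its underside
- lump0: hardened lump of tan wood filler, flat, about 24 x 20 x 9 mm, 11 g; clings to the tray's tacky rubber floor by friction and does not slide at full tilt by itself; origin at the centre of its underside, z up from it. The four start with their centres within 27 mm of the tray's long middle line and 43 to 115 mm uphill of the lip
- lump1: hardened lump of tan wood filler, flat, about 24 x 20 x 9 mm, 11 g; clings to the tray's tacky rubber floor by friction and does not slide at full tilt by itself; origin at the centre of its underside, z up from it. The four start with their centres within 27 mm of the tray's long middle line and 43 to 115 mm uphill of the lip
- lump2: hardened lump of tan wood filler, flat, about 24 x 20 x 9 mm, 11 g; clings to the tray's tacky rubber floor by friction and does not slide at full tilt by itself; origin at the centre of its underside, z up from it. The four start with their centres within 27 mm of the tray's long middle line and 43 to 115 mm uphill of the lip
- lump3: hardened lump of tan wood filler, flat, about 24 x 20 x 9 mm, 11 g; clings to the tray's tacky rubber floor by friction and does not slide at full tilt by itself; origin at the centre of its underside, z up from it. The four start with their centres within 27 mm of the tray's long middle line and 43 to 115 mm uphill of the lip
- glue_bottle: bystander: white bottle, 60 mm across, 150 mm high; origin at the centre of its underside
- sanding_drum: bystander: brown sanding drum standing upright, 38 mm across, 112 mm high; origin at the centre of its underside
- insert_disc: bystander: dark flat steel ring, 84 mm across, 6 mm thick; origin at the centre of its underside
- oak_block: bystander: hardwood block 40 x 60 x 30 mm; origin at the centre of its underside
There are look-alikes about, which are no part of the job. Leave any orange look-alike of the cup alone.

How it is judged (in metres and radians):
On the way, in this order (a step that is already met when the one before it is completed fails the run):
1. the tray is tipped up to (nearly) its stop with the lumps still on its floor (value of joint tray above 0.38 rad and y of each of lump0, lump1, lump2, lump3 in the frame of tray_lip above 0 m), for 0.2 s.
2. the scraper has been lifted off its rest and its edge is down in the tipped tray, by the floor, uphill of the lip (value of joint tray above 0.35 rad and z of scraper_edge in the frame of tray_lip between -0.01 and 0.012 m and y of scraper_edge in the frame of tray_lip between 0 and 0.18 m and x of scraper_edge in the frame of tray_lip between -0.043 and 0.043 m), for 0.1 s.
3. all four lumps lie in the upright cup (horizontal distance between each of lump0, lump1, lump2, lump3 and cup below 0.05 m and z of each of lump0, lump1, lump2, lump3 in the frame of cup below 0.05 m and angle between cup's own z axis and vertical below 0.1 rad), for 0.2 s.
At the end, for the whole second after the job is handed in: all four lumps lie in the cup (within 50 mm of its axis, below its rim), cup upright (0.1 rad), tray above 0.35 rad, scraper hung across its rest: bar centre within 15 mm along and 22 mm across of the rest's middle, 94 to 104 mm above the bench, upright within 0.12 rad (all of step 3 and x of scraper_grip in the frame of rest between -0.015 and 0.015 m and y of scraper_grip in the frame of rest between -0.022 and 0.022 m and z of scraper_grip in the frame of rest between 0.094 and 0.104 m and angle between scraper_grip's own z axis and vertical below 0.12 rad and value of joint tray above 0.35 rad); the robot touches nothing.
It fails at once if a finger touches a lump (more than 0.5 N) (contact force between the fingers and lump0 above 0.5 N or contact force between the fingers and lump1 above 0.5 N or contact force between the fingers and lump2 above 0.5 N or contact force between the fingers and lump3 above 0.5 N).
It fails at once if the cup is shifted by more than 30 mm or tipped past 0.5 rad (distance of cup from where it was at the start of the episode above 0.03 m or angle between cup's own z axis and vertical above 0.5 rad).
It fails at once if a bystander is moved more than 40 mm (distance of any of glue_bottle, sanding_drum, insert_disc, oak_block from where it was at the start of the episode above 0.04 m).
It also fails if it takes over 61 s, if anything falls off the work surface, if the arm or the gripper's body presses on something with over 40 N, if the wrist force passes 120 N, or if a joint passes its speed limit or range.

## Robot

A 6-joint arm with a two-finger parallel gripper is mounted at the origin on the work surface. World frame = base frame: x ahead of the robot, y to its left, z up, the work surface at z = 0. Lengths are in mm, angles in degrees, forces in N, time in s.
With the tool pointing down it reaches from about 325 to 900 mm from the base axis. Payload 3.5 kg.
Tool frame: the origin (TCP) lies on the centre line of the jaws, within the pads' length; the fingertips stand 17 mm ahead of it and the grasp point (between the pads) lies 2 mm behind it; z points along the fingers, x is the direction in which the jaws open and shut, and the axes are right-handed (so a half turn about z gives the same grasp; the last joint's range is limited). The gripper opens to 85 mm and grips with 20 to 120 N. Pads are 22 mm wide; open, the fingers measure 114 mm over their backs; the gripper's body (76 mm by 85 mm) begins 54 mm behind the grasp point. The pads swing forward as they close: fully open they stand 13 mm farther back than shut.
Start: joints at [61.57, 15.837, -1.513, 72.651, 0, 84.076], TCP at [239.241, 577.395, 248.313] pointing down, gripper open.
Joint ranges: [-178.77, 178.77], [-48.84, 107.48], [-61.69, 71.31], [-111.58, 123.2], [-90, 87.43], [-180, 180]. Speed limits (degrees/s): [147.25, 147.25, 180, 180, 180, 180].

## Interface

Orientations are given as [roll, pitch, yaw] about the fixed x, y, z axes, in that order (R = Rz(yaw) Ry(pitch) Rx(roll)).
In Python, from cell import readout, optics, ctrl gives the robot as it stands.
- The arm moves only by the tool move_arm, never from a script. Its argument "targets" is a list of rows, each an object with "rot": the turn, a rotation vector about the tool's x, y, z in rad, a list of three; "delta_pos": the shift along the tool's x, y, z in cm, a list of three; "claw": the finger opening in cm, from 0 to 8.54. In form: [{"rot": [wx, wy, wz], "delta_pos": [x, y, z], "claw": claw}, ...]. A call has 1 to 12 rows; each row is the pose to reach, as a shift and turn from the pose measured when the call began, along the tool's axes at that moment; what a row does not reach only later rows make up. A row lasts 1/10 s, in which the tool goes at most 50 mm and 8.59 degrees, less where a joint would pass 70% of its speed; a pose out of reach is approached as far as the arm can. A call with a gripper value outside its range is refused whole. The fingers move at their own pace and stop on an object; "force" is the grip in N (left out, the last holds). Time passes only in rows, so rows that repeat a pose let the fingers close. It gives the time, the measured TCP pose, the force and the opening at its end, in the units of the state.
- readout.sense(): the state, without advancing time (a new reading comes with each control period).
- optics.read_camera(name): name is "scene" or "top"; returns (picture, depth): 420x560x3 uint8, red, green, blue; 420x560 float32, mm along the optical axis (not along the pixel's ray), 0 where there is no reading.
- optics.camera_info(name): a dict with "vfov" (degrees; the focal length in pixels is half the picture's height over the tangent of half this angle, whatever the lens; pixels are square), "cx", "cy" (the principal point, pixels), "R" (3x3) and "t" (3): a world point X has camera coordinates R X + t. Camera axes: x right, y down, z forward; pixel columns grow to the right and rows downward; lengths in mm; the calibration is good to about 2 mm. A picture is of the moment at which its call begins. camera_info takes no time and is no camera call.
- ctrl.close_job(): hands the job in, once; it reports no verdict.
Trained networks look in the newest picture that a camera, given by its name, has taken for a name from the list of things; names that differ only in an ending like _2 or _b are one class to them, and where a whole thing is asked for, a point or a joint stands for the part that bears it (a point fixed in the world has none). Each returns a list of dicts, best first, with "p" (0 to 1); they miss things now and then, are a little off and sometimes report something else, mostly with a low value. They report only what shows in the picture. A call takes as long as a camera call. They do not tell look-alikes from the thing itself.
- optics.boxes_of(camera, label): "at" ([column, row] as shares, 0 to 1, of the picture: columns of its width, rows of its height, amid what is visible of it).
- optics.silhouettes(camera, label): "mask" (420x560 bool, what is visible of it) and "at" ([column, row] as shares, 0 to 1, of the picture: columns of its width, rows of its height, amid what is visible of it).
- optics.mark_of(camera, label): "at" ([column, row] as shares, 0 to 1, of the picture: columns of its width, rows of its height: a listed point, or the origin of a listed thing).
The state is a dict: "clock": time; "joint_positions": joint angles; "qd": joint speeds; "tau": joint torques, N m; "tool_pos": TCP position; "eef_rot": TCP orientation; "contact_force": force on the tool from outside, world axes, zero at the start; "moment": the same for the moment, N m; "finger_gap": opening from 0.0 (shut) to 1.0 (fully open).
Only numpy, scipy, OpenCV 4.12 (cv2) and the standard library are available. Lean on these libraries where they do the work, as an engineer would, in place of code of your own. Each camera call takes 0.05 s, during which the arm holds its last target.

## Working session

There is one attempt and no reset: what is moved stays moved. The work goes in short steps, Python scripts to look and compute and a tool call to move; the robot and the scene stay as the last step left them, time stands still between calls to the robot, and variables do not carry over. Pictures are saved under pics/ and viewed, and the job is handed in when it is done.

Besides the shell and the picture viewer there is one more tool, called after ">>>" as name(argument=value, ...), one argument or row to a line, values as JSON. move_arm: Moves the arm, as the interface text tells. Its arguments: {"type":"object","properties":{"targets":{"type":"array","items":{"type":"object","properties":{"rot":{"type":"array","items":{"type":"number"}},"delta_pos":{"type":"array","items":{"type":"number"}},"claw":{"type":"number"}}}},"force":{"type":"number"}},"required":["targets"]}

```bash
ls; mkdir -p pics; python3 - <<'E'
from cell import readout, optics, ctrl
import cv2
print(readout.sense())
for n in ("scene","top"):
    im,d=optics.read_camera(n)
    cv2.imwrite(f"pics/{n}0.png",im[:,:,::-1])
    import numpy as np
    np.savez(f"{n}0.npz",im=im,d=d)
    print(n,optics.camera_info(n))
E
```

```text
pics
{'clock': 0.0, 'joint_positions': array([ 6.15709790e+01,  1.58794078e+01, -1.59725293e+00,  7.26502913e+01,
       -1.78934106e-04,  8.40747151e+01]), 'qd': array([-0.00433714, -0.032199  , -0.11112584, -0.06013791,  0.00876416,
        0.05472522]), 'tau': array([-1.48961524e-03, -4.45506120e+01,  2.95202887e+01,  1.64510583e-02,
       -1.50652377e-04, -4.52673035e-06]), 'tool_pos': array([238.88343404, 576.7538638 , 247.15203962]), 'eef_rot': array([-1.79987073e+02,  1.26292244e-01,  6.74962783e+01]), 'contact_force': array([ 0.02381621, -0.48515991,  0.28054516]), 'moment': array([-0.00235993, -0.01871614,  0.02233382]), 'finger_gap': 1.0002550308528162}
scene {'vfov': 46.91842216117856, 'cx': 275.6043342472151, 'cy': 208.68041814429148, 'R': array([[-0.45245148,  0.89159716,  0.0184975 ],
       [ 0.60910084,  0.32411257, -0.72384198],
       [-0.65137073, -0.31623652, -0.6897178 ]]), 't': array([ 295.90884811, -267.16455495, 1659.67409916])}
top {'vfov': 45.36396376254305, 'cx': 284.3623489754886, 'cy': 205.81005172502805, 'R': array([[ 0.11826436, -0.99297051,  0.00480617],
       [-0.9689703 , -0.11646116, -0.21802147],
       [ 0.21704862,  0.02112713, -0.97593214]]), 't': array([ -88.63686303,  568.89903201, 1066.98928191])}
```

View pics/scene0.png

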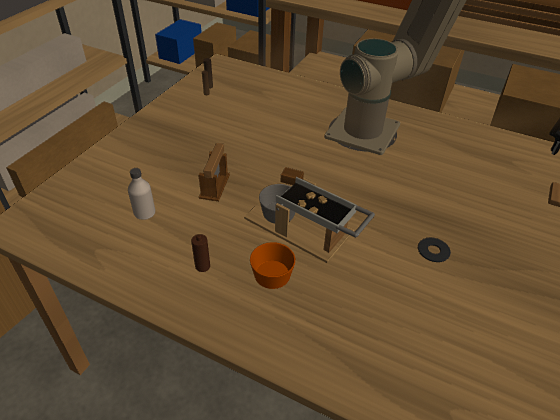

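View pics/top0.png

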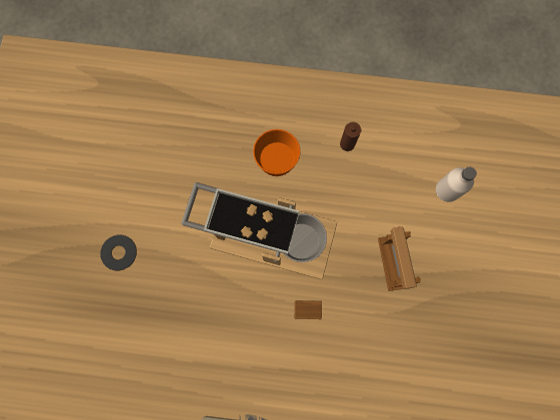

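The scene view shows the tray at about (315,203), the rest with the scraper at (215,172) and the orange decoy at (272,265). The top view shows the handle at (195,206), the lip near (295,235), the cup at (302,238) and the rest at (398,260). Next I measure.

```bash
cat > h.py <<'E'
import numpy as np, cv2
from cell import readout, optics, ctrl
def K(n):
    i=optics.camera_info(n); f=210/np.tan(np.radians(i["vfov"]/2)); return i,f
def dep(n,u,v,d):
    i,f=K(n); u=np.asarray(u,float);v=np.asarray(v,float);d=np.asarray(d,float)
    c=np.stack([(u-i["cx"])/f*d,(v-i["cy"])/f*d,d],-1)
    return (c-i["t"])@i["R"]
def ray_z(n,u,v,z):
    i,f=K(n); r=np.array([(u-i["cx"])/f,(v-i["cy"])/f,1])@i["R"]; o=-i["t"]@i["R"]
    return o+r*(z-o[2])/r[2]
def proj(n,X):
    i,f=K(n); c=np.asarray(X,float)@i["R"].T+i["t"]; return c[...,:2]/c[...,2:]*f+[i["cx"],i["cy"]]
def cloud(n,d):
    v,u=np.mgrid[0:d.shape[0],0:d.shape[1]]; return dep(n,u,v,d)
def tri(p1,p2):
    A=[];b=[]
    for n,(u,v) in (("scene",p1),("top",p2)):
        i,f=K(n)
        for c,k,x in ((i["cx"],0,u),(i["cy"],1,v)):
            a=(x-c)/f
            A.append(i["R"][k]-a*i["R"][2]); b.append(a*i["t"][2]-i["t"][k])
    s=np.linalg.lstsq(np.array(A),np.array(b),rcond=None)
    X=s[0]; return X,[np.round(proj(n,X)-p,1) for n,p in (("scene",p1),("top",p2))]
E
python3 - <<'E'
from h import *
np.set_printoptions(precision=1,suppress=True)
for n in ("tray_hinge","tray_lip","tray_handle","cup","scraper_grip","rest","lump0","oak_block"):
    px={}
    for c in ("scene","top"):
        r=optics.mark_of(c,n)[:5]
        px[c]=[np.array(q["at"])*[560,420] for q in r]
        print(n,c,[(p.round(1),round(q["p"],2)) for p,q in zip(px[c],r)])
    if n!="lump0" and px["scene"] and px["top"]: print("   tri",tri(px["scene"][0],px["top"][0]))
print(readout.sense()["clock"])
E
```

```text
tray_hinge scene [(array([293.5, 198.5]), 0.68)]
tray_hinge top [(array([286.2, 228.2]), 0.78)]
   tri (array([517.7, -25.3,  93.1]), [array([-2.3, -0.3]), array([-2.7,  0.7])])
tray_lip scene [(array([284.4, 189.5]), 0.8), (array([214.6, 186.7]), 0.25)]
tray_lip top [(array([291.8, 231.9]), 0.78)]
   tri (array([511.4, -46.1, 109.4]), [array([0.9, 0.1]), array([ 1.1, -0.3])])
tray_handle scene [(array([365.3, 222.2]), 0.56)]
tray_handle top [(array([188.8, 205. ]), 0.89), (array([261.7, 233.1]), 0.5)]
   tri (array([539.7, 181.3, 121.2]), [array([-0.3, -0. ]), array([-0.3,  0.1])])
cup scene [(array([274.7, 213.5]), 0.67), (array([270.3, 274.5]), 0.63), (array([314.1, 208. ]), 0.26)]
cup top [(array([275.1, 163.8]), 0.8), (array([303.9, 238.7]), 0.58)]
   tri (array([645.3,  -0.5, 156.7]), [array([3.7, 0.4]), array([ 4. , -1.1])])
scraper_grip scene [(array([210.9, 157.8]), 0.56)]
scraper_grip top [(array([404.8, 255.2]), 0.76), (array([302.4, 242. ]), 0.58)]
   tri (array([ 489.8, -287.4,  110.8]), [array([0.5, 0.1]), array([ 0.6, -0.2])])
rest scene [(array([216.1, 185.8]), 0.87)]
rest top [(array([393.8, 261.2]), 0.96), (array([285.5, 230.2]), 0.23)]
   tri (array([ 487. , -283.7,    7.5]), [array([-0.6, -0.1]), array([-0.8,  0.3])])
lump0 scene [(array([322.6, 199.4]), 0.55), (array([302.9, 207.1]), 0.51), (array([316.1, 211.7]), 0.43), (array([310.4, 194.3]), 0.37)]
lump0 top [(array([247.6, 230.7]), 0.67), (array([254.8, 211.5]), 0.6), (array([264.8, 234.4]), 0.57), (array([192. , 204.3]), 0.48), (array([266.1, 214.8]), 0.38)]
oak_block scene [(array([293.4, 177.9]), 0.54)]
oak_block top [(array([307.2, 309.7]), 0.86)]
   tri (array([354. , -95.9,  13.7]), [array([-0.9, -0.1]), array([-1.2,  0.3])])
0.9
```

```bash
python3 - <<'E'
from h import *
np.set_printoptions(precision=1,suppress=True)
d=np.load("top0.npz"); im,D=d["im"],d["d"]
X=cloud("top",D)
crop=cv2.resize(im[160:340,170:430],None,fx=3,fy=3,interpolation=cv2.INTER_NEAREST)
cv2.imwrite("pics/topcrop.png",crop[:,:,::-1])
# bar of scraper
for nm,(u0,u1,v0,v1,z0,z1) in dict(bar=(370,430,220,300,108,120),boards=(370,430,220,300,80,90),handle=(180,215,180,235,110,130),floor=(205,305,185,260,97,106),walls=(200,310,185,260,112,125),cup=(270,335,205,270,60,75)).items():
    P=X[v0:v1,u0:u1].reshape(-1,3); m=(P[:,2]>z0)&(P[:,2]<z1); P=P[m]
    if len(P)<5: print(nm,len(P)); continue
    r=cv2.minAreaRect(P[:,:2].astype(np.float32)); print(nm,len(P),P.mean(0),np.median(P[:,2]),"rect",r)
E
```

```text
bar 708 [ 485.  -284.4  113.4] 113.41269883478283 rect ((486.1796569824219, -284.4743957519531), (129.74456787109375, 25.206846237182617), 16.863786697387695)
boards 115 [ 487.2 -288.9   85.5] 85.63808527554022 rect ((487.6063232421875, -289.6472473144531), (111.54608154296875, 50.32278060913086), 16.13427734375)
handle 563 [536.7 161.  120. ] 120.16804355012229 rect ((540.7623291015625, 149.41738891601562), (73.07269287109375, 98.71183013916016), 82.9647216796875)
floor 2859 [524.7  41.6 102.3] 102.40547342268272 rect ((525.9143676757812, 43.44489669799805), (183.41989135742188, 134.806640625), 80.9566879272461)
walls 745 [533.   67.6 118.3] 118.91724131923844 rect ((525.1890869140625, 61.45588684082031), (217.919189453125, 130.22142028808594), 82.51624298095703)
cup 271 [511.1 -86.4  68.7] 69.36801971637122 rect ((509.25848388671875, -64.7557144165039), (113.24319458007812, 129.5789337158203), 85.68893432617188)
```

View pics/topcrop.png

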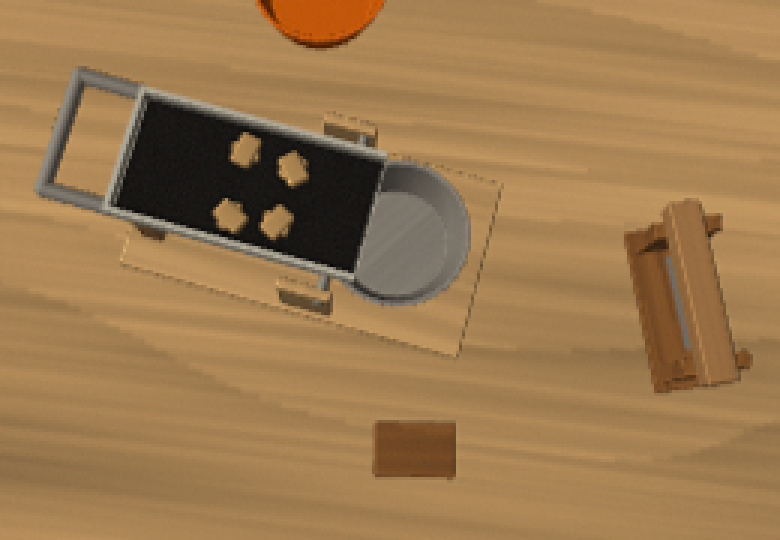

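```bash
python3 - <<'E'
from h import *
np.set_printoptions(precision=1,suppress=True)
d=np.load("top0.npz"); im,D=d["im"].astype(int),d["d"]
X=cloud("top",D)
sub=np.zeros(D.shape,bool); sub[180:262,180:305]=1
blk=sub&(im.max(2)<45)&(X[...,2]>92)
P=X[blk]; print("black",blk.sum(),P.mean(0),cv2.minAreaRect(P[:,:2].astype(np.float32)))
# scene colors along bar
lump=sub&(im[...,0]>110)&(im[...,0]-im[...,2]>40)&(X[...,2]>98)&(X[...,2]<118)
n,l,s,c=cv2.connectedComponentsWithStats(lump.astype(np.uint8))
for k in range(1,n):
    if s[k,4]>15: print("lump",c[k],s[k,4],X[l==k].mean(0),X[l==k][:,2].max())
# wall/handle points histogram of gray
g=sub&(X[...,2]>108)&(X[...,2]<126)&(np.ptp(im,axis=2)<25)&(im.max(2)>60)
P=X[g]; print(len(P),cv2.minAreaRect(P[:,:2].astype(np.float32)))
cup=np.zeros(D.shape,bool);cup[205:270,270:335]=1
g=cup&(X[...,2]>64)&(X[...,2]<74)&(np.ptp(im,axis=2)<25)
P=X[g]; A=np.c_[2*P[:,:2],np.ones(len(P))]; s=np.linalg.lstsq(A,(P[:,:2]**2).sum(1),rcond=None)[0]
print("cup",s[:2],np.sqrt(s[2]+s[0]**2+s[1]**2),len(P))
E
```

```text
black 2615 [524.2  43.3 104.9] ((453.9133605957031, 44.28217697143555), (184.4013214111328, 242.20555114746094), 88.30756378173828)
lump [286.5 201. ] 77 [575.9 -24.7 110. ] 115.87107353173788
lump [251.2 209.4] 78 [548.6  48.4 110.3] 116.78388397391453
lump [267.  215.8] 75 [538.7  12.8 110. ] 116.945691734055
lump [245.9 231.6] 76 [499.4  53.1 110.3] 117.6894857656768
lump [261.6 233.6] 79 [499.   19.4 110.2] 115.04399184910561
lump [270.5 256.3] 83 [453.5  -5.3 109.1] 115.54825355802679
787 ((522.4522094726562, 70.14815521240234), (233.12632751464844, 104.96125030517578), 81.54219818115234)
cup [507.9 -65.9] 52.02092096388836 162
```

```bash
python3 - <<'E'
from h import *
from scipy.optimize import least_squares
np.set_printoptions(precision=2,suppress=True)
for n in("scene","top"):
    d=np.load(n+"0.npz")["im"]
    u0,v0=(265,170) if n=="scene" else (180,180)
    c=cv2.resize(d[v0:v0+90,u0:u0+125],None,fx=6,fy=6,interpolation=cv2.INTER_CUBIC)
    cv2.imwrite(f"pics/{n}z.png",c[:,:,::-1])
q=[(205,230),(216.7,188.7),(299,211.7),(288.3,251.7)]
for p in q: print(p,ray_z("top",*p,119))
E
```

```text
(205, 230) [491.02 138.46 119.  ]
(216.7, 188.7) [583.01 127.22 119.  ]
(299, 211.7) [553.9  -54.11 119.  ]
(288.3, 251.7) [466.25 -41.45 119.  ]
```

View pics/topz.png

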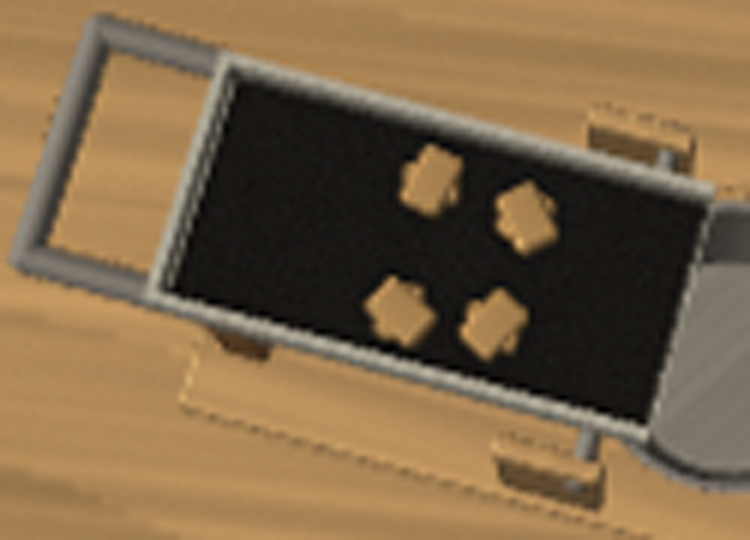

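View pics/scenez.png

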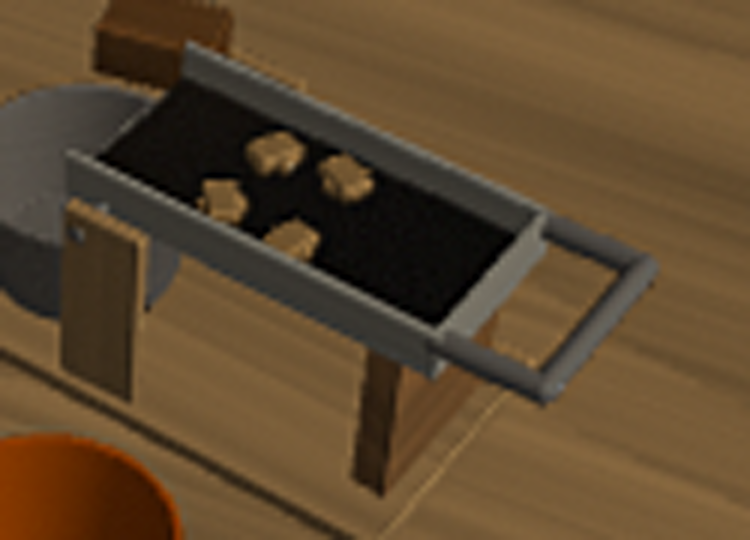

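```bash
python3 - <<'E'
from h import *
from scipy.optimize import least_squares
np.set_printoptions(precision=2,suppress=True)
# hinge frame pts: x,y,z ; x across = right-handed with y uphill, z up
L=lambda a:np.array(a,float)
# which side: uphill ~ +Y world => x = ~ +X world (x×y=z). far in top-image top = +X
M=[((47,164,24),"top",(216.3,189.2)),((-47,164,24),"top",(205,229.5)),((47,-20,24),"top",(299,211.2)),((-47,-20,24),"top",(287.5,253)),
((-47,-20,24),"scene",(296.3,177.2)),((47,-20,24),"scene",(276.3,195.3)),((47,164,24),"scene",(337,226.7)),((-47,164,24),"scene",(355.8,205.3))]
def T(p,a):
    c,s=np.cos(p[2]),np.sin(p[2]); a=L(a); return np.array([p[0]+c*a[0]-s*a[1],p[1]+s*a[0]+c*a[1],95+a[2]])
def res(p,cams=("top","scene")): return np.concatenate([proj(n,T(p,a))-(L(q)-0.4) for a,n,q in M if n in cams])
for cams in (("top",),("scene",),("top","scene")):
    r=least_squares(res,[512,-20,-.15],args=(cams,)); p=r.x
    print(cams,p[:2],np.degrees(p[2]),"handle",T(p,(0,209,20)),"lip",T(p,(0,-20,6)));
    print(r.fun.reshape(-1,2).tolist() if 0 else np.abs(r.fun).max())
np.save("tray.npy",p)
for u,v in ((251.2,209.4),(267,215.8),(245.9,231.6),(261.6,233.6)):
    X=ray_z("top",u,v,108); c,s=np.cos(p[2]),np.sin(p[2]); d=X[:2]-p[:2]
    print("lump in lip frame",c*d[0]+s*d[1], -s*d[0]+c*d[1]+20)
# scraper check in scene
print(proj("scene",[486.2,-284.5,99]),proj("scene",[486.2,-284.5,113]))
print(proj("top",T(p,(0,209,20))),proj("scene",T(p,(0,209,20))))
E
```

```text
('top',) [513.15 -27.14] -8.555059162876496 handle [544.24 179.53 115.  ] lip [510.17 -46.92 101.  ]
1.268946713324425
('scene',) [509.21 -28.44] -9.5777477284142 handle [543.98 177.64 115.  ] lip [505.88 -48.16 101.  ]
0.9463022050353516
('top', 'scene') [512.13 -27.55] -8.86589407120008 handle [544.34 178.96 115.  ] lip [509.05 -47.31 101.  ]
1.1426689094373046
lump in lip frame 24.705335589999965 100.86656289327209
lump in lip frame 20.410860420043857 64.23107361460121
lump in lip frame -24.78487904740627 98.00185539742253
lump in lip frame -19.871567333114182 64.58246455763418
[213.23 160.85] [212.88 156.89]
[190.37 203.73] [363.06 224.89]
```

Handle near (544,179,115), tray yaw −8.9°. The lumps' positions in the lip frame agree with the given limits. I'm now writing a move planner that prints tool-frame deltas.

```bash
cat >> h.py <<'E'
from scipy.spatial.transform import Rotation as Ro
def now():
    s=readout.sense(); return np.array(s["tool_pos"]),Ro.from_euler("xyz",s["eef_rot"],degrees=True),s
def down(yaw): return Ro.from_euler("xyz",[180,0,yaw],degrees=True)
tp=np.load("tray.npy")
def trayR(th): return Ro.from_euler("z",tp[2])*Ro.from_euler("x",th)
def tray_pt(a,th): return np.array([tp[0],tp[1],95])+trayR(th).apply(a)   # hinge-frame pt
def plan(targets):
    p,R,s=now()
    for t,RT in targets:
        d=R.inv().apply(np.array(t)-p)/10; w=(R.inv()*RT).as_rotvec()
        print("d",np.round(d,2).tolist(),"rot",np.round(w,3).tolist(), "n",round(max(np.linalg.norm(d)/5,np.degrees(np.linalg.norm(w))/8.59),1))
E
python3 - <<'E'
from h import *
y=np.degrees(tp[2])+90
h=tray_pt((0,209,20),0); print(h,y,tray_pt((0,209,20),.45))
plan([((h[0],h[1],210),down(y)),((h[0],h[1],113),down(y))])
E
```

```text
[544.34340196 178.95778028 115.        ] 81.13410592879993 [539.79589101 149.80445646 203.91673868]
d [-25.13, 43.44, 3.84] rot [0.0, -0.0, -0.238] n 10.1
d [-25.13, 43.44, 13.54] rot [0.0, -0.0, -0.238] n 10.4
```

>>> move_arm(
  targets=[
    {"delta_pos":[-25.13,43.44,3.84],"rot":[0,0,-0.238],"claw":4.0},
    {"delta_pos":[-25.13,43.44,3.84],"rot":[0,0,-0.238],"claw":4.0},
    {"delta_pos":[-25.13,43.44,3.84],"rot":[0,0,-0.238],"claw":4.0},
    {"delta_pos":[-25.13,43.44,3.84],"rot":[0,0,-0.238],"claw":4.0},
    {"delta_pos":[-25.13,43.44,3.84],"rot":[0,0,-0.238],"claw":4.0},
    {"delta_pos":[-25.13,43.44,3.84],"rot":[0,0,-0.238],"claw":4.0},
    {"delta_pos":[-25.13,43.44,3.84],"rot":[0,0,-0.238],"claw":4.0},
    {"delta_pos":[-25.13,43.44,3.84],"rot":[0,0,-0.238],"claw":4.0},
    {"delta_pos":[-25.13,43.44,3.84],"rot":[0,0,-0.238],"claw":4.0},
    {"delta_pos":[-25.13,43.44,3.84],"rot":[0,0,-0.238],"claw":4.0},
    {"delta_pos":[-25.13,43.44,3.84],"rot":[0,0,-0.238],"claw":4.0},
    {"delta_pos":[-25.13,43.44,3.84],"rot":[0,0,-0.238],"claw":4.0},
  ],
)

```text
clock: 2.1
tool_pos: [545.0, 177.8, 209.7]
eef_rot: [-180.0, -0.0, 81.0]
contact_force: [-0.6, 0.3, -0.2]
finger_gap: 0.469
```

```bash
python3 - <<'E'
from h import *
y=np.degrees(tp[2])+90
h=tray_pt((0,209,20),0)
plan([((h[0],h[1],210),down(y)),((h[0],h[1],113),down(y))])
for n in("top","scene"):
    im,_=optics.read_camera(n); cv2.imwrite(f"pics/{n}1.png",im[:,:,::-1])
print(readout.sense()["clock"],now()[0],readout.sense()["finger_gap"])
E
```

```text
d [0.11, -0.09, -0.03] rot [-0.001, -0.0, -0.003] n 0.0
d [0.1, -0.08, 9.67] rot [-0.001, -0.0, -0.003] n 1.9
2.2 [543.71756367 179.53824743 209.91133347] 0.4660065142494447
```

View pics/top1.png

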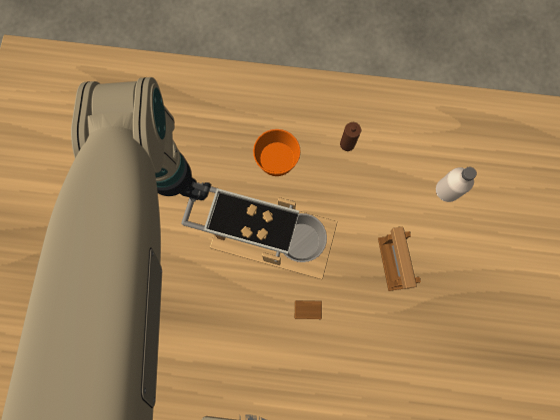

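The gripper is over the handle, at about (200,188) in this view with parallax shift. I descend and grip.

>>> move_arm(
  targets=[
    {"delta_pos":[0.1,-0.08,4],"claw":4.0},
    {"delta_pos":[0.1,-0.08,7],"claw":4.0},
    {"delta_pos":[0.1,-0.08,9.67],"claw":4.0},
    {"delta_pos":[0.1,-0.08,9.67],"claw":4.0},
    {"delta_pos":[0.1,-0.08,9.67],"claw":0.8},
    {"delta_pos":[0.1,-0.08,9.67],"claw":0.8},
    {"delta_pos":[0.1,-0.08,9.67],"claw":0.8},
    {"delta_pos":[0.1,-0.08,9.67],"claw":0.8},
    {"delta_pos":[0.1,-0.08,9.67],"claw":0.8},
  ],
  force=40,
)

```text
$.targets[0]: bad value
```

```bash
python3 - <<'E'
from h import *
p,R,s=now(); print(p,s["eef_rot"],s["contact_force"],s["finger_gap"]*85)
h0=tray_pt((0,209,20),0)
plan([(p+tray_pt((0,209,20),t)-h0,R) for t in (.05,.1,.15,.2,.25,.3,.35,.4,.45,.46)])
im,_=optics.read_camera("scene"); cv2.imwrite("pics/s2.png",cv2.resize(im[150:270,240:420],None,fx=4,fy=4)[:,:,::-1])
E
```

```text
[543.71756367 179.53824743 209.91133347] [-1.79953978e+02 -1.79140846e-02  8.11570802e+01] [-0.64873754  0.03641088 -0.22039329] 39.610553711202805
d [-0.13, -0.0, -1.04] rot [0.0, 0.0, 0.0] n 0.2
d [-0.3, -0.0, -2.08] rot [0.0, 0.0, 0.0] n 0.4
d [-0.53, -0.0, -3.1] rot [0.0, 0.0, 0.0] n 0.6
d [-0.81, -0.0, -4.11] rot [0.0, 0.0, 0.0] n 0.8
d [-1.14, -0.0, -5.11] rot [0.0, 0.0, 0.0] n 1.0
d [-1.52, -0.01, -6.09] rot [0.0, 0.0, 0.0] n 1.3
d [-1.95, -0.01, -7.05] rot [0.0, 0.0, 0.0] n 1.5
d [-2.43, -0.01, -7.98] rot [0.0, 0.0, 0.0] n 1.7
d [-2.95, -0.01, -8.89] rot [0.0, 0.0, 0.0] n 1.9
d [-3.06, -0.01, -9.07] rot [0.0, 0.0, 0.0] n 1.9
```

View pics/s2.png

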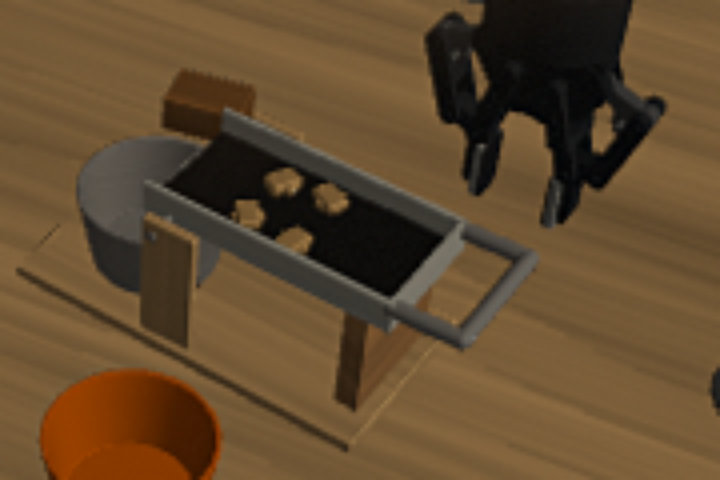

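The call was refused because "rot" is required in every row, so the arm hasn't moved. The fingers are open above the bar.

>>> move_arm(
  targets=[
    {"rot":[0,0,0],"delta_pos":[0.1,-0.08,4],"claw":4.0},
    {"rot":[0,0,0],"delta_pos":[0.1,-0.08,7],"claw":4.0},
    {"rot":[0,0,0],"delta_pos":[0.1,-0.08,9.67],"claw":4.0},
    {"rot":[0,0,0],"delta_pos":[0.1,-0.08,9.67],"claw":4.0},
    {"rot":[0,0,0],"delta_pos":[0.1,-0.08,9.67],"claw":0.8},
    {"rot":[0,0,0],"delta_pos":[0.1,-0.08,9.67],"claw":0.8},
    {"rot":[0,0,0],"delta_pos":[0.1,-0.08,9.67],"claw":0.8},
    {"rot":[0,0,0],"delta_pos":[0.1,-0.08,9.67],"claw":0.8},
    {"rot":[0,0,0],"delta_pos":[0.1,-0.08,9.67],"claw":0.8},
  ],
  force=40,
)

```text
clock: 3.15
tool_pos: [542.7, 178.8, 114.8]
eef_rot: [179.9, 0.3, 81.2]
contact_force: [-2.1, -8.1, -0.2]
finger_gap: 0.124
```

```bash
python3 - <<'E'
from h import *
p,R,s=now(); print(p,s["eef_rot"],s["contact_force"],s["finger_gap"]*85)
im,_=optics.read_camera("scene"); cv2.imwrite("pics/s3.png",cv2.resize(im[150:270,240:420],None,fx=4,fy=4)[:,:,::-1])
E
```

```text
[542.70353799 178.81739814 114.83597975] [179.94282197   0.33614059  81.16033496] [-2.06336931 -8.08999729 -0.21521716] 10.499204187834247
```

View pics/s3.png

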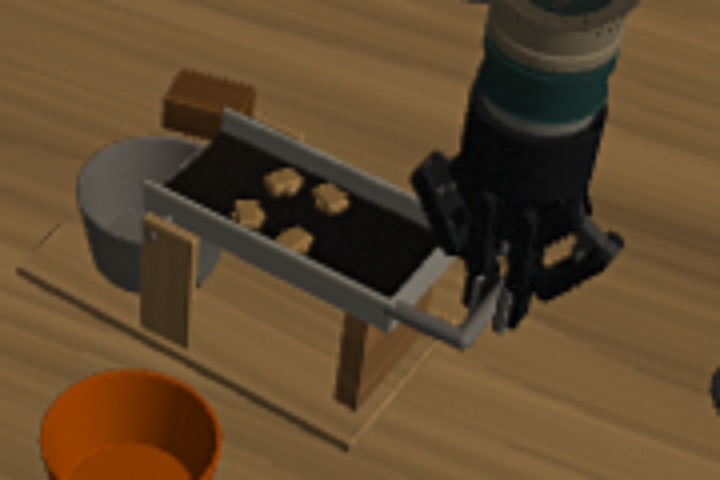

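Gripped on the bar. I lift along the arc.

>>> move_arm(
  targets=[
    {"rot":[0,0,0],"delta_pos":[-0.13,0,-1.04],"claw":0.8},
    {"rot":[0,0,0],"delta_pos":[-0.3,0,-2.08],"claw":0.8},
    {"rot":[0,0,0],"delta_pos":[-0.53,0,-3.1],"claw":0.8},
    {"rot":[0,0,0],"delta_pos":[-0.81,0,-4.11],"claw":0.8},
    {"rot":[0,0,0],"delta_pos":[-1.14,0,-5.11],"claw":0.8},
    {"rot":[0,0,0],"delta_pos":[-1.52,0,-6.09],"claw":0.8},
    {"rot":[0,0,0],"delta_pos":[-1.95,0,-7.05],"claw":0.8},
    {"rot":[0,0,0],"delta_pos":[-2.43,0,-7.98],"claw":0.8},
    {"rot":[0,0,0],"delta_pos":[-2.95,0,-8.89],"claw":0.8},
    {"rot":[0,0,0],"delta_pos":[-3.06,0,-9.1],"claw":0.8},
    {"rot":[0,0,0],"delta_pos":[-3.06,0,-9.1],"claw":0.8},
  ],
)

```text
clock: 4.3
tool_pos: [538.2, 149.5, 206.5]
eef_rot: [179.9, 0.3, 81.2]
contact_force: [1.5, 2.6, -7.4]
finger_gap: 0.12
```

```bash
python3 - <<'E'
from h import *
p,R,s=now(); print(p,s["eef_rot"],s["contact_force"],s["finger_gap"]*85)
im,_=optics.read_camera("scene"); cv2.imwrite("pics/s4.png",cv2.resize(im[130:270,240:420],None,fx=4,fy=4)[:,:,::-1])
E
```

```text
[538.16275997 149.47915018 206.54253842] [179.91703708   0.25612647  81.16797963] [ 1.48969317  2.55366352 -7.40614278] 10.182013201187456
```

View pics/s4.png

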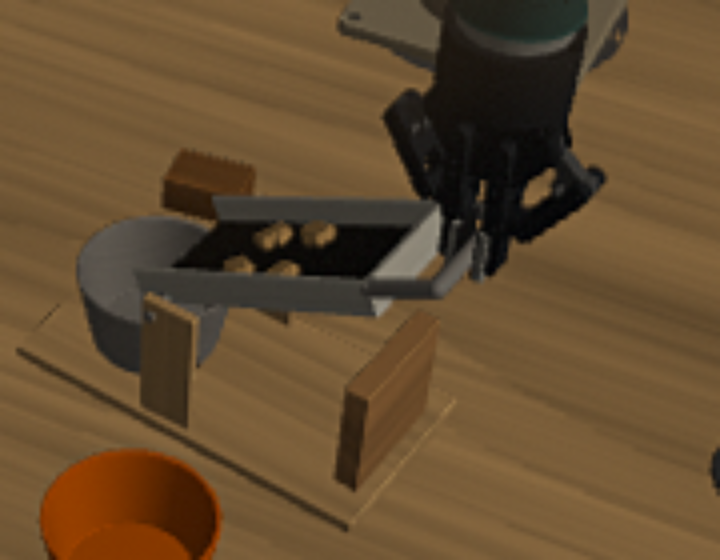

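The tray is raised with the lumps still on it. The force is still about the hinge friction, so I push a little further to find the stop.

>>> move_arm(
  targets=[
    {"rot":[0,0,0],"delta_pos":[-0.15,0,-0.3],"claw":0.8},
    {"rot":[0,0,0],"delta_pos":[-0.2,0,-0.4],"claw":0.8},
    {"rot":[0,0,0],"delta_pos":[-0.2,0,-0.4],"claw":0.8},
  ],
)

```text
clock: 4.65
tool_pos: [538.0, 149.4, 206.8]
eef_rot: [-180.0, 0.1, 81.2]
contact_force: [9.0, 7.8, -26.3]
finger_gap: 0.119
```

At the stop: 26 N with no motion. I release and go up.

>>> move_arm(
  targets=[
    {"rot":[0,0,0],"delta_pos":[0.05,0,0.1],"claw":3.0},
    {"rot":[0,0,0],"delta_pos":[0.05,0,0.1],"claw":3.0},
    {"rot":[0,0,0],"delta_pos":[0.05,0,0.1],"claw":3.0},
    {"rot":[0,0,0],"delta_pos":[0.05,0,-2.5],"claw":3.0},
    {"rot":[0,0,0],"delta_pos":[0.05,0,-6],"claw":3.0},
    {"rot":[0,0,0],"delta_pos":[0.05,0,-8],"claw":5.5},
    {"rot":[0,0,0],"delta_pos":[0.05,0,-8],"claw":5.5},
  ],
)

```text
clock: 5.35
tool_pos: [540.9, 150.0, 292.7]
eef_rot: [179.5, -0.1, 81.2]
contact_force: [0.7, 0.9, 1.7]
finger_gap: 0.643
```

```bash
python3 - <<'E'
from h import *
np.set_printoptions(precision=1,suppress=True)
b=np.array([486.2,-284.5]);
plan([((486.2,-284.5,200),down(106.9)),((486.2,-284.5,97),down(106.9))])
im,D=optics.read_camera("scene"); cv2.imwrite("pics/s5.png",cv2.resize(im[130:270,180:420],None,fx=3,fy=3)[:,:,::-1])
X=cloud("scene",D)
P=X[140:200,190:240].reshape(-1,3); m=(P[:,2]>104)&(P[:,2]<120); P=P[m]; print(len(P),P.mean(0),cv2.minAreaRect(P[:,:2].astype(np.float32)))
E
```

```text
d [-43.79, 1.14, 9.21] rot [0.01, 0.001, -0.448] n 9.0
d [-43.81, 1.04, 19.51] rot [0.01, 0.001, -0.448] n 9.6
285 [ 487.8 -281.3  113. ] ((479.6661682128906, -284.87518310546875), (138.97842407226562, 25.56043243408203), 15.385772705078125)
```

View pics/s5.png

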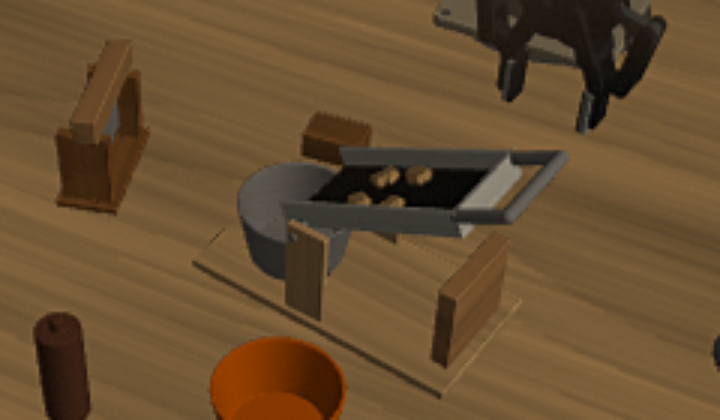

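The tray stays tipped. Next, above the scraper bar, with yaw near 106.5.

>>> move_arm(
  targets=[
    {"rot":[0.01,0,-0.448],"delta_pos":[-43.79,1.14,4.2],"claw":5.5},
    {"rot":[0.01,0,-0.448],"delta_pos":[-43.79,1.14,4.2],"claw":5.5},
    {"rot":[0.01,0,-0.448],"delta_pos":[-43.79,1.14,4.2],"claw":5.5},
    {"rot":[0.01,0,-0.448],"delta_pos":[-43.79,1.14,4.2],"claw":5.5},
    {"rot":[0.01,0,-0.448],"delta_pos":[-43.79,1.14,4.2],"claw":5.5},
    {"rot":[0.01,0,-0.448],"delta_pos":[-43.79,1.14,4.2],"claw":5.5},
    {"rot":[0.01,0,-0.448],"delta_pos":[-43.79,1.14,4.2],"claw":5.5},
    {"rot":[0.01,0,-0.448],"delta_pos":[-43.79,1.14,4.2],"claw":5.5},
    {"rot":[0.01,0,-0.448],"delta_pos":[-43.79,1.14,4.2],"claw":5.5},
    {"rot":[0.01,0,-0.448],"delta_pos":[-43.79,1.14,6.2],"claw":5.5},
    {"rot":[0.01,0,-0.448],"delta_pos":[-43.79,1.14,9.2],"claw":5.5},
  ],
)

```text
clock: 6.5
tool_pos: [485.0, -287.7, 198.5]
eef_rot: [-179.9, 0.2, 106.7]
contact_force: [0.7, 0.5, -0.2]
finger_gap: 0.645
```

```bash
python3 - <<'E'
from h import *
np.set_printoptions(precision=1,suppress=True)
plan([((486.2,-284.5,140),down(106.6)),((486.2,-284.5,97),down(106.6))])
for n in("top","scene"):
    im,D=optics.read_camera(n); cv2.imwrite(f"pics/{n}6.png",im[:,:,::-1])
    if n=="scene":cv2.imwrite("pics/s6.png",cv2.resize(im[110:250,140:380],None,fx=3,fy=3)[:,:,::-1])
E
```

```text
d [0.28, 0.22, 5.85] rot [-0.003, 0.003, 0.001] n 1.2
d [0.3, 0.23, 10.15] rot [-0.003, 0.003, 0.001] n 2.0
```

View pics/s6.png

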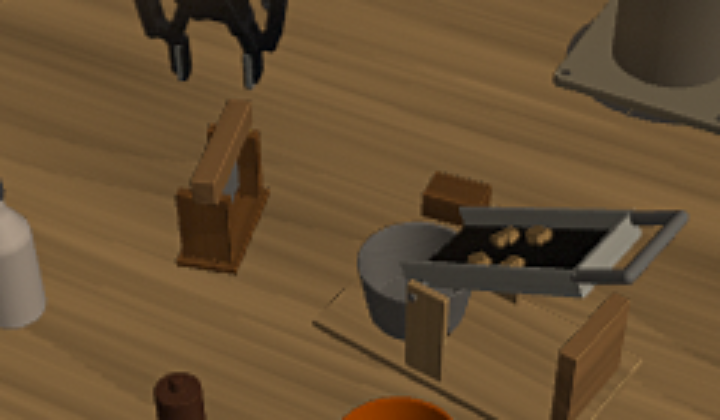

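View pics/top6.png

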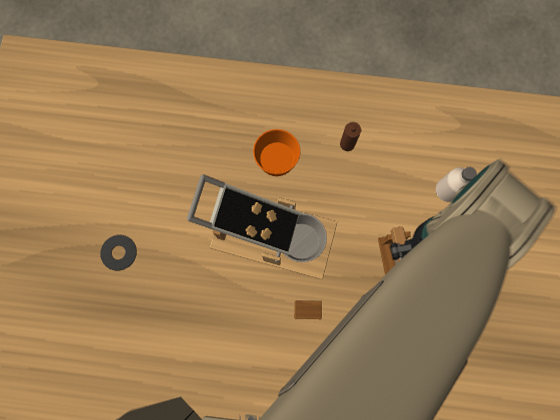

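The fingers straddle the bar, and the arm is clear of the bottle. I descend and grip.

>>> move_arm(
  targets=[
    {"rot":[0,0,0],"delta_pos":[0.28,0.22,4],"claw":5.5},
    {"rot":[0,0,0],"delta_pos":[0.28,0.22,7.5],"claw":5.5},
    {"rot":[0,0,0],"delta_pos":[0.28,0.22,10.15],"claw":5.5},
    {"rot":[0,0,0],"delta_pos":[0.28,0.22,10.15],"claw":5.5},
    {"rot":[0,0,0],"delta_pos":[0.28,0.22,10.15],"claw":4},
  ],
  force=60,
)

```text
clock: 7.1
tool_pos: [481.3, -278.9, 92.4]
eef_rot: [-179.4, -0.5, 106.8]
contact_force: [0.5, -0.2, 1.2]
finger_gap: 0.49
```

```bash
python3 - <<'E'
from h import *
np.set_printoptions(precision=1,suppress=True)
p,R,s=now(); print(p,s["contact_force"],s["finger_gap"]*85)
im,D=optics.read_camera("scene"); cv2.imwrite("pics/s7.png",cv2.resize(im[130:230,160:280],None,fx=6,fy=6)[:,:,::-1])
E
```

```text
[ 481.3 -278.9   92.4] [ 0.5 -0.2  1.2] 41.6281002098687
```

View pics/s7.png

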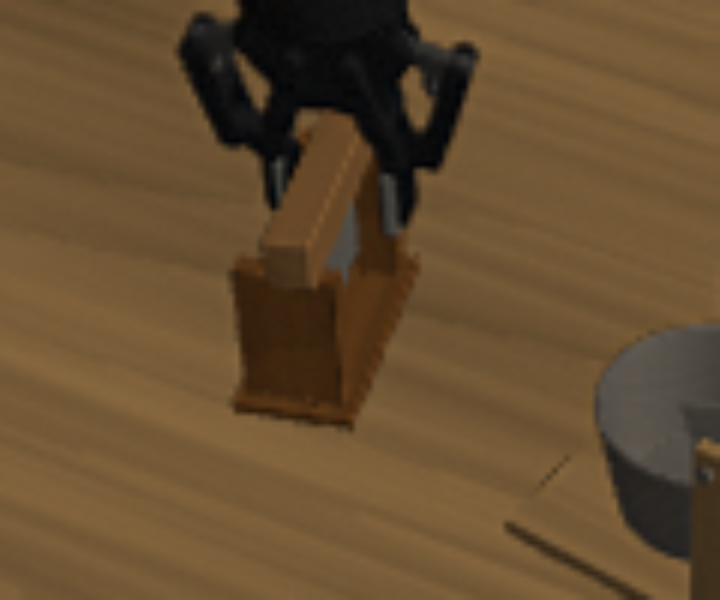

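>>> move_arm(
  targets=[
    {"rot":[0,0,0],"delta_pos":[0,0,0],"claw":4},
    {"rot":[0,0,0],"delta_pos":[0,0,0],"claw":4},
  ],
)

```text
clock: 7.35
tool_pos: [483.9, -280.8, 95.9]
eef_rot: [-179.6, -0.2, 106.8]
contact_force: [1.1, -0.3, 0.3]
finger_gap: 0.473
```

```bash
python3 - <<'E'
from h import *
np.set_printoptions(precision=1,suppress=True)
p,R,s=now(); print(p,s["eef_rot"],s["contact_force"],s["finger_gap"]*85,s["qd"])
E
```

```text
[ 483.9 -280.8   95.9] [-179.6   -0.2  106.8] [ 1.1 -0.3  0.3] 40.18885912065316 [-0.   0.2 -0.6 -0.2  0.   0. ]
```

```bash
python3 - <<'E'
from h import *
plan([((486.2,-284.5,97),down(106.6))])
E
```

```text
d [-0.42, 0.12, -0.12] rot [-0.007, -0.003, 0.004] n 0.1
```

>>> move_arm(
  targets=[
    {"rot":[-0.007,-0.003,0],"delta_pos":[-0.42,0.12,-0.12],"claw":4},
    {"rot":[-0.007,-0.003,0],"delta_pos":[-0.42,0.12,-0.12],"claw":3.4},
    {"rot":[-0.007,-0.003,0],"delta_pos":[-0.42,0.12,-0.12],"claw":3.0},
    {"rot":[-0.007,-0.003,0],"delta_pos":[-0.42,0.12,-0.12],"claw":2.0},
    {"rot":[-0.007,-0.003,0],"delta_pos":[-0.42,0.12,-0.12],"claw":2.0},
    {"rot":[-0.007,-0.003,0],"delta_pos":[-0.42,0.12,-0.12],"claw":2.0},
  ],
  force=60,
)

```text
clock: 7.95
tool_pos: [486.5, -284.7, 97.4]
eef_rot: [180.0, 0.1, 106.8]
contact_force: [-0.2, -0.6, 4.0]
finger_gap: 0.271
```

```bash
python3 - <<'E'
from h import *
np.set_printoptions(precision=1,suppress=True)
im,D=optics.read_camera("scene"); cv2.imwrite("pics/s8.png",cv2.resize(im[130:230,160:280],None,fx=6,fy=6)[:,:,::-1])
p,R,s=now(); print(p,s["eef_rot"],s["contact_force"],s["finger_gap"]*85)
np.save("grasp_pose.npy",np.r_[p,s["eef_rot"]])
E
```

```text
[ 486.5 -284.8   97.4] [180.    0.1 106.8] [-0.4  0.1  3.9] 23.625497905047137
```

View pics/s8.png

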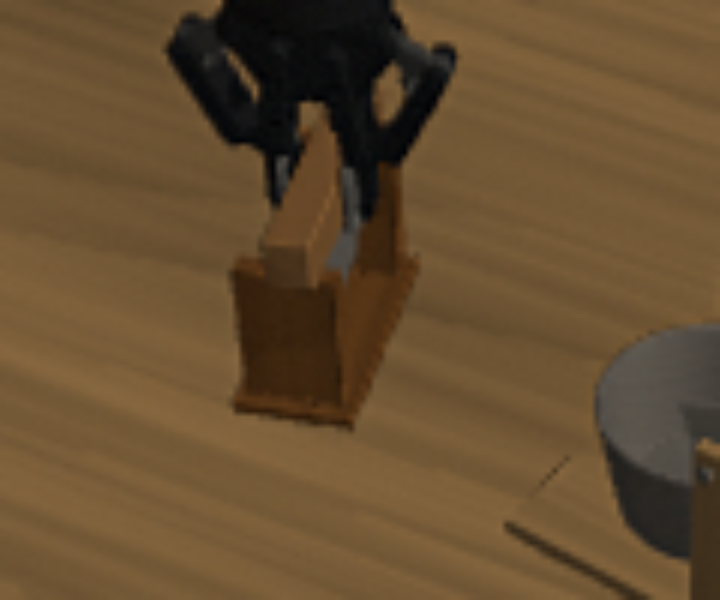

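Gripped (23.6 mm). I lift straight up, then check the tray tilt by depth.

>>> move_arm(
  targets=[
    {"rot":[0,0,0],"delta_pos":[0,0,-2],"claw":2.0},
    {"rot":[0,0,0],"delta_pos":[0,0,-5],"claw":2.0},
    {"rot":[0,0,0],"delta_pos":[0,0,-9],"claw":2.0},
    {"rot":[0,0,0],"delta_pos":[0,0,-13],"claw":2.0},
    {"rot":[0,0,0],"delta_pos":[0,0,-18],"claw":2.0},
    {"rot":[0,0,0],"delta_pos":[0,0,-20],"claw":2.0},
    {"rot":[0,0,0],"delta_pos":[0,0,-20],"claw":2.0},
  ],
)

```text
clock: 8.7
tool_pos: [487.9, -285.7, 301.0]
eef_rot: [179.7, 0.4, 106.8]
contact_force: [0.7, 0.1, -0.7]
finger_gap: 0.275
```

```bash
cat >> h.py <<'E'
def sweepR(th): return trayR(th)*Ro.from_matrix(np.array([[0,1,0],[1,0,0],[0,0,-1.]]))
def edge_tcp(ye,ze,th,xe=0,off=67.4): return tray_pt((xe,ye-20,6+ze+off),th)
E
python3 - <<'E'
from h import *
np.set_printoptions(precision=2,suppress=True)
for n in("top","scene"):
    im,D=optics.read_camera(n); cv2.imwrite(f"pics/{n}9.png",im[:,:,::-1]); np.savez(f"{n}9.npz",im=im,d=D)
    X=cloud(n,D); im=im.astype(int)
    sub=np.zeros(D.shape,bool)
    if n=="top": sub[180:262,205:305]=1
    else: sub[160:250,265:370]=1
    m=sub&(im.max(2)<40)&(D>0)
    Q=trayR(0).inv().apply(X-np.array([tp[0],tp[1],95]))
    q=Q[m]; q=q[(np.abs(q[:,0])<41)&(q[:,1]>-15)&(q[:,1]<140)&(q[:,2]>-10)]
    A=np.c_[q[:,:2],np.ones(len(q))]
    for _ in range(5):
        s=np.linalg.lstsq(A,q[:,2],rcond=None)[0]; r=np.abs(A@s-q[:,2]); A,q=A[r<5],q[r<5]
    print(n,len(q),s,"tilt",np.arctan(s[1]),"normal offset at hinge",s[2]*np.cos(np.arctan(s[1])),np.std(A@s-q[:,2]))
p,R,s=now(); print(p,s["eef_rot"],s["contact_force"],s["finger_gap"]*85)
E
```

```text
Traceback (most recent call last):
  File "scipy/spatial/transform/_rotation.pyx", line 2580, in scipy.spatial.transform._rotation.Rotation.apply
ValueError: Expected input of shape (3,) or (P, 3), got (420, 560, 3).
```

```bash
python3 - <<'E'
from h import *
np.set_printoptions(precision=2,suppress=True)
for n in("top","scene"):
    im,D=optics.read_camera(n); cv2.imwrite(f"pics/{n}9.png",im[:,:,::-1]); np.savez(f"{n}9.npz",im=im,d=D)
    X=cloud(n,D); im=im.astype(int)
    sub=np.zeros(D.shape,bool)
    if n=="top": sub[180:262,205:305]=1
    else: sub[160:250,265:370]=1
    m=sub&(im.max(2)<40)&(D>0)
    q=trayR(0).inv().apply(X[m]-np.array([tp[0],tp[1],95]))
    q=q[(np.abs(q[:,0])<41)&(q[:,1]>-15)&(q[:,1]<140)&(q[:,2]>-10)]
    A=np.c_[q[:,:2],np.ones(len(q))]
    for _ in range(5):
        s=np.linalg.lstsq(A,q[:,2],rcond=None)[0]; r=np.abs(A@s-q[:,2]); A,q=A[r<5],q[r<5]
    print(n,len(q),s,"tilt",np.arctan(s[1]),"normal offset at hinge",s[2]*np.cos(np.arctan(s[1])),np.std(A@s-q[:,2]))
p,R,s=now(); print(p,s["eef_rot"],s["contact_force"],s["finger_gap"]*85)
E
```

```text
top 2406 [-0.    0.48  7.78] tilt 0.4503596786319891 normal offset at hinge 7.007586419914959 1.8866739128480319
scene 437 [0.   0.48 8.25] tilt 0.4492330609866472 normal offset at hinge 7.429581776580034 1.162393537759742
[ 485.21 -283.74  294.9 ] [-179.9    -0.14  106.84] [-0.41  0.27 -1.41] 23.19344685577167
```

View pics/scene9.png

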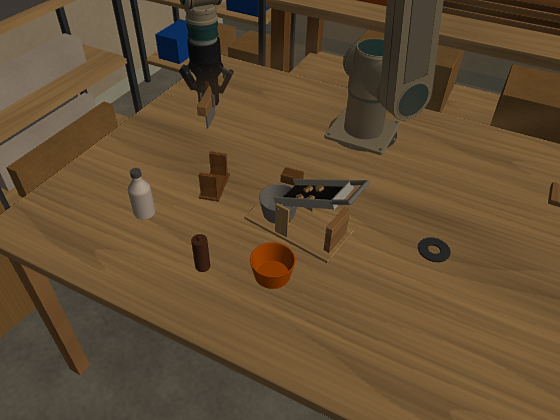

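The tray is at 0.45 rad and the scraper is held. I measure the now-empty rest and plan the move over the tray.

```bash
python3 - <<'E'
from h import *
np.set_printoptions(precision=2,suppress=True)
for n,(u0,u1,v0,v1) in (("top",(365,430,215,305)),("scene",(190,240,140,205))):
    d=np.load(n+"9.npz"); X=cloud(n,d["d"])[v0:v1,u0:u1].reshape(-1,3)
    P=X[(X[:,2]>81)&(X[:,2]<91)]
    print(n,len(P),P.mean(0),cv2.minAreaRect(P[:,:2].astype(np.float32)))
d=np.load("top9.npz")["im"]; cv2.imwrite("pics/top9z.png",cv2.resize(d[200:310,360:440],None,fx=5,fy=5)[:,:,::-1])
th=.45
T=[(edge_tcp(148,z,th)) for z in (90,60,30,12,4)]
print(np.array(T))
p,R,s=now()
mid=T[0]+[0,-60,60]
plan([(mid,sweepR(th))]+[(t,sweepR(th)) for t in T])
E
```

```text
top 99 [ 534.56 -270.35   85.94] ((535.6359252929688, -275.9123229980469), (12.147180557250977, 49.741058349609375), 16.08353614807129)
scene 131 [ 487.52 -288.33   85.62] ((484.71368408203125, -288.8215637207031), (115.472412109375, 50.061012268066406), 16.616897583007812)
[[518.94  16.11 297.81]
 [520.95  29.   270.8 ]
 [522.96  41.9  243.78]
 [524.17  49.63 227.57]
 [524.71  53.07 220.37]]
d [21.99, 10.17, -6.25] rot [-0.103, 0.44, 0.441] n 5.0
d [27.72, 11.92, -0.24] rot [-0.103, 0.44, 0.441] n 6.0
d [28.89, 12.49, 2.46] rot [-0.103, 0.44, 0.441] n 6.3
d [30.06, 13.06, 5.16] rot [-0.103, 0.44, 0.441] n 6.6
d [30.76, 13.4, 6.79] rot [-0.103, 0.44, 0.441] n 6.8
d [31.07, 13.55, 7.51] rot [-0.103, 0.44, 0.441] n 6.9
```

View pics/top9z.png

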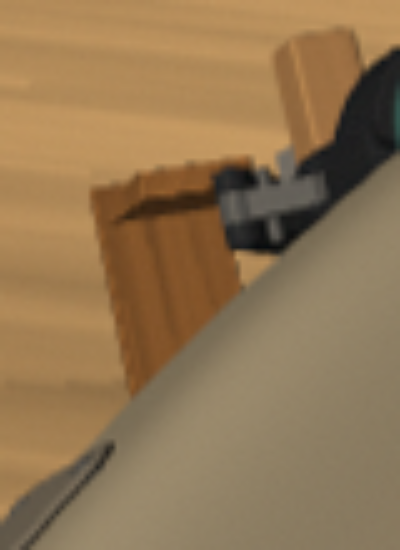

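>>> move_arm(
  targets=[
    {"rot":[-0.103,0.44,0.441],"delta_pos":[21.99,10.17,-6.25],"claw":2.0},
    {"rot":[-0.103,0.44,0.441],"delta_pos":[21.99,10.17,-6.25],"claw":2.0},
    {"rot":[-0.103,0.44,0.441],"delta_pos":[21.99,10.17,-6.25],"claw":2.0},
    {"rot":[-0.103,0.44,0.441],"delta_pos":[21.99,10.17,-6.25],"claw":2.0},
    {"rot":[-0.103,0.44,0.441],"delta_pos":[21.99,10.17,-6.25],"claw":2.0},
    {"rot":[-0.103,0.44,0.441],"delta_pos":[21.99,10.17,-6.25],"claw":2.0},
    {"rot":[-0.103,0.44,0.441],"delta_pos":[21.99,10.17,-6.25],"claw":2.0},
    {"rot":[-0.103,0.44,0.441],"delta_pos":[27.72,11.92,-0.24],"claw":2.0},
    {"rot":[-0.103,0.44,0.441],"delta_pos":[27.72,11.92,-0.24],"claw":2.0},
    {"rot":[-0.103,0.44,0.441],"delta_pos":[27.72,11.92,-0.24],"claw":2.0},
    {"rot":[-0.103,0.44,0.441],"delta_pos":[27.72,11.92,-0.24],"claw":2.0},
  ],
)

```text
clock: 9.95
tool_pos: [517.9, 15.8, 295.7]
eef_rot: [-179.7, -25.8, 81.0]
contact_force: [0.6, 0.7, -1.0]
finger_gap: 0.269
```

```bash
python3 - <<'E'
from h import *
np.set_printoptions(precision=2,suppress=True)
im,D=optics.read_camera("scene"); cv2.imwrite("pics/s10.png",cv2.resize(im[90:250,240:420],None,fx=4,fy=3.75)[:,:,::-1])
p,R,s=now(); print(p,s["eef_rot"],s["contact_force"],s["joint_positions"])
th=.45
plan([(edge_tcp(148,z,th),sweepR(th)) for z in (90,60,30,15)])
E
```

```text
[518.95  15.18 297.06] [-179.91  -25.74   81.02] [ 0.72  0.08 -0.74] [-18.82   4.5  -12.6   77.71  25.31 -10.94]
d [0.12, -0.02, -0.03] rot [-0.001, 0.001, -0.002] n 0.0
d [0.12, -0.01, 2.97] rot [-0.001, 0.001, -0.002] n 0.6
d [0.12, -0.01, 5.97] rot [-0.001, 0.001, -0.002] n 1.2
d [0.12, -0.01, 7.47] rot [-0.001, 0.001, -0.002] n 1.5
```

View pics/s10.png

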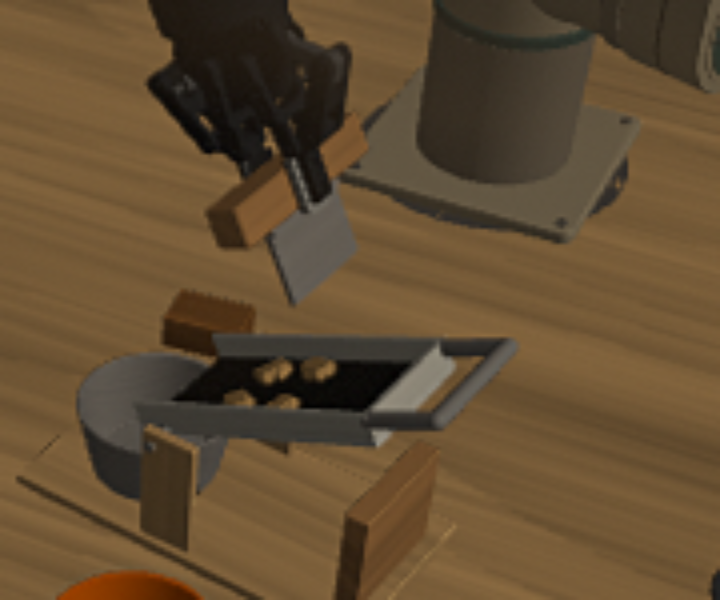

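>>> move_arm(
  targets=[
    {"rot":[0,0,0],"delta_pos":[0.12,0,2],"claw":2.0},
    {"rot":[0,0,0],"delta_pos":[0.12,0,4],"claw":2.0},
    {"rot":[0,0,0],"delta_pos":[0.12,0,6],"claw":2.0},
    {"rot":[0,0,0],"delta_pos":[0.12,0,7],"claw":2.0},
    {"rot":[0,0,0],"delta_pos":[0.12,0,7],"claw":2.0},
  ],
)

```text
clock: 10.5
tool_pos: [523.6, 45.8, 233.8]
eef_rot: [-179.8, -25.7, 81.0]
contact_force: [0.8, 0.1, -0.6]
finger_gap: 0.271
```

```bash
python3 - <<'E'
from h import *
np.set_printoptions(precision=2,suppress=True)
p,R,s=now(); print(p,s["eef_rot"],s["contact_force"])
th=.45
def lipf(): 
    e=p+R.apply([0,0,67.4]); return trayR(th).inv().apply(e-np.array([tp[0],tp[1],95]))-[0,-20,6]
print("edge in lip frame",lipf())
for n,(u0,v0) in (("scene",(260,130)),("top",(190,170))):
    im,D=optics.read_camera(n); im=im.copy()
    c=cv2.resize(im[v0:v0+100,u0:u0+130],None,fx=6,fy=6)
    for x in (-35,35):
        for z in (0,):
            q=proj(n,p+R.apply([0,x,67.4])); q=(q-[u0,v0]+.5)*6; cv2.circle(c,tuple(int(v) for v in q),4,(255,0,0),1)
    cv2.imwrite(f"pics/{n}11.png",c[:,:,::-1])
plan([(edge_tcp(148,z,th),sweepR(th)) for z in (20,12,8,5,3)])
E
```

```text
[523.58  45.79 233.83] [-179.82  -25.73   80.95] [ 0.76  0.12 -0.62]
edge in lip frame [ -0.11 147.15  19.32]
d [0.02, -0.1, 0.08] rot [0.001, 0.001, -0.002] n 0.0
d [0.02, -0.1, 0.88] rot [0.001, 0.001, -0.002] n 0.2
d [0.03, -0.1, 1.28] rot [0.001, 0.001, -0.002] n 0.3
d [0.03, -0.1, 1.58] rot [0.001, 0.001, -0.002] n 0.3
d [0.03, -0.1, 1.78] rot [0.001, 0.001, -0.002] n 0.4
```

View pics/scene11.png

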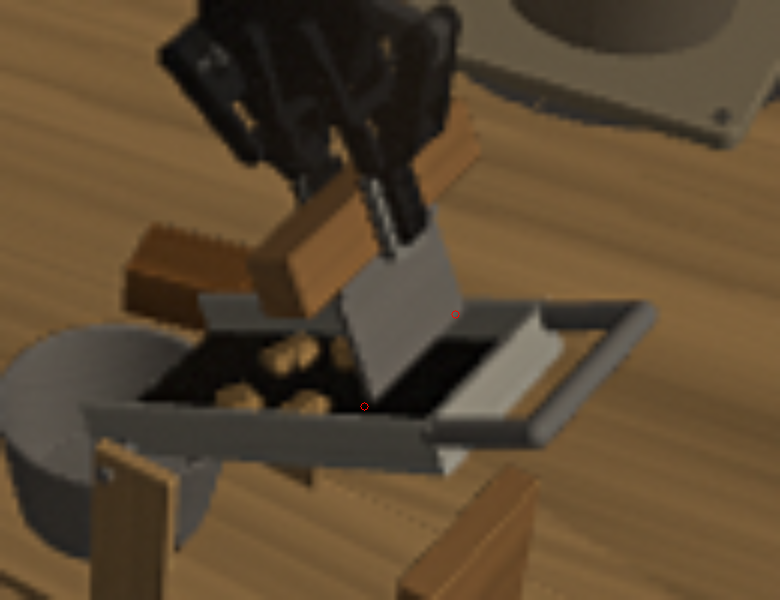

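View pics/top11.png

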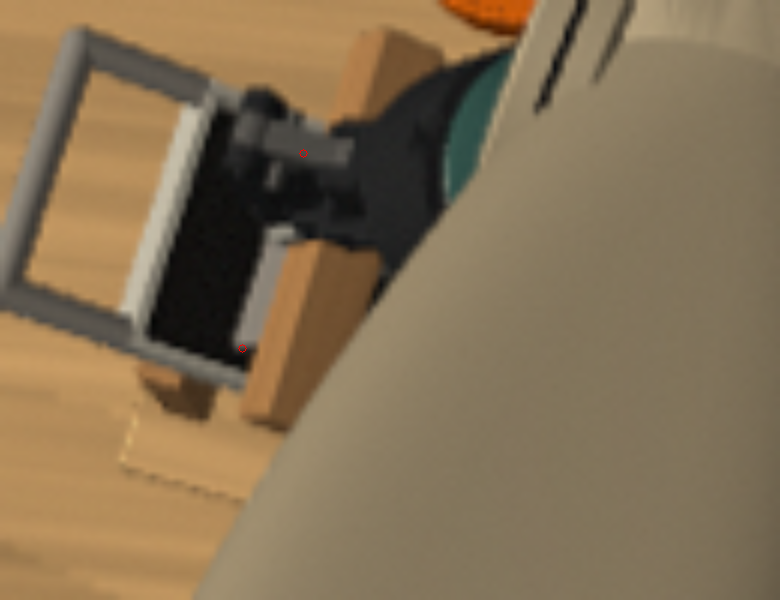

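The blade is square in the tray above the floor, uphill of the lumps, and the predicted corners agree to about 1 px. I lower it by feel.

>>> move_arm(
  targets=[
    {"rot":[0,0,0],"delta_pos":[0.02,-0.1,0.6],"claw":2.0},
    {"rot":[0,0,0],"delta_pos":[0.02,-0.1,1.1],"claw":2.0},
    {"rot":[0,0,0],"delta_pos":[0.02,-0.1,1.4],"claw":2.0},
    {"rot":[0,0,0],"delta_pos":[0.02,-0.1,1.5],"claw":2.0},
  ],
)

```text
clock: 11.0
tool_pos: [524.3, 52.4, 221.6]
eef_rot: [-180.0, -25.7, 81.0]
contact_force: [0.1, 0.4, -1.5]
finger_gap: 0.272
```

```bash
cat >> h.py <<'E'
def lipf(th=.45,off=67.4):
    p,R,s=now(); e=p+R.apply([0,0,off]); return trayR(th).inv().apply(e-np.array([tp[0],tp[1],95]))-[0,-20,6]
E
python3 - <<'E'
from h import *
np.set_printoptions(precision=2,suppress=True)
im,D=optics.read_camera("scene"); cv2.imwrite("pics/s12.png",cv2.resize(im[130:230,260:390],None,fx=6,fy=6)[:,:,::-1])
print(lipf(),now()[2]["contact_force"])
E
```

```text
[ -0.25 147.87   5.38] [-0.32 -0.09 -1.53]
```

View pics/s12.png

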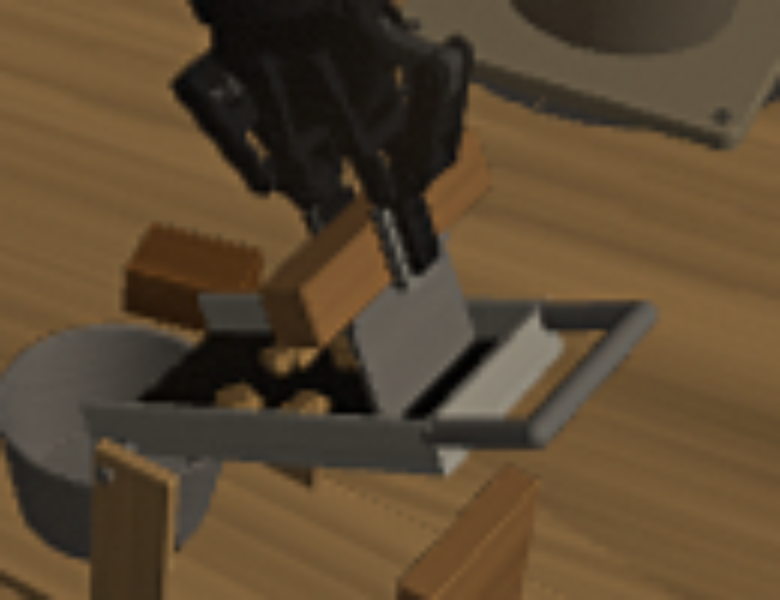

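>>> move_arm(
  targets=[
    {"rot":[0,0,0],"delta_pos":[0,0,0.15],"claw":2.0},
    {"rot":[0,0,0],"delta_pos":[0,0,0.2],"claw":2.0},
    {"rot":[0,0,0],"delta_pos":[0,0,0.2],"claw":2.0},
  ],
)

```text
clock: 11.35
tool_pos: [524.4, 53.4, 219.7]
eef_rot: [-180.0, -25.7, 81.0]
contact_force: [-0.1, 0.4, -1.8]
finger_gap: 0.271
```

```bash
python3 - <<'E'
from h import *
np.set_printoptions(precision=2,suppress=True)
print(lipf(),now()[2]["contact_force"])
E
```

```text
[ -0.32 147.86   3.31] [-0.09  0.39 -1.82]
```

>>> move_arm(
  targets=[
    {"rot":[0,0,0],"delta_pos":[0,0,0.1],"claw":2.0},
    {"rot":[0,0,0],"delta_pos":[0,0,0.15],"claw":2.0},
    {"rot":[0,0,0],"delta_pos":[0,0,0.15],"claw":2.0},
  ],
)

```text
clock: 11.65
tool_pos: [524.5, 54.0, 218.3]
eef_rot: [-179.9, -25.7, 81.0]
contact_force: [0.2, 0.5, -1.5]
finger_gap: 0.27
```

```bash
python3 - <<'E'
from h import *
np.set_printoptions(precision=2,suppress=True)
print(lipf(),now()[2]["contact_force"])
im,D=optics.read_camera("scene"); cv2.imwrite("pics/s13.png",cv2.resize(im[170:220,290:370],None,fx=9,fy=9)[:,:,::-1])
E
```

```text
[ -0.36 147.88   1.74] [ 0.15  0.52 -1.46]
```

View pics/s13.png

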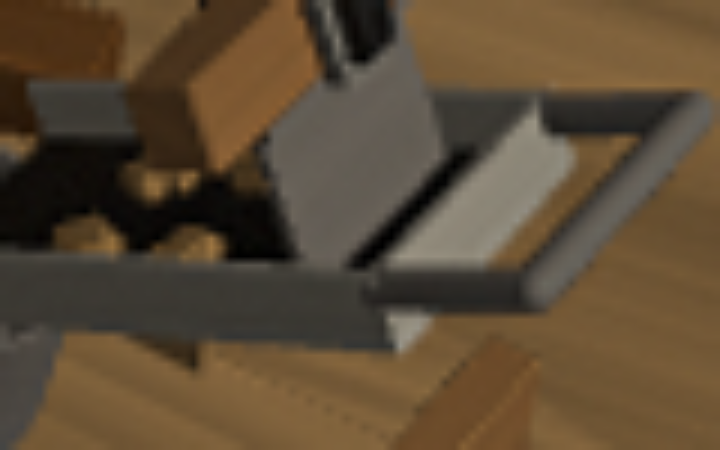

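>>> move_arm(
  targets=[
    {"rot":[0,0,0],"delta_pos":[0,0,0.1],"claw":2.0},
    {"rot":[0,0,0],"delta_pos":[0,0,0.15],"claw":2.0},
    {"rot":[0,0,0],"delta_pos":[0,0,0.15],"claw":2.0},
  ],
)

```text
clock: 12.0
tool_pos: [524.6, 54.7, 217.0]
eef_rot: [-180.0, -25.7, 81.0]
contact_force: [-0.1, -0.0, -1.0]
finger_gap: 0.274
```

```bash
python3 - <<'E'
from h import *
np.set_printoptions(precision=2,suppress=True)
print(lipf(),now()[2]["contact_force"])
E
```

```text
[ -0.32 147.87   0.26] [-0.08 -0.01 -0.96]
```

>>> move_arm(
  targets=[
    {"rot":[0,0,0],"delta_pos":[0,0,0.08],"claw":2.0},
    {"rot":[0,0,0],"delta_pos":[0,0,0.12],"claw":2.0},
    {"rot":[0,0,0],"delta_pos":[0,0,0.12],"claw":2.0},
  ],
)

```text
clock: 12.3
tool_pos: [524.8, 54.9, 216.8]
eef_rot: [-180.0, -25.7, 81.0]
contact_force: [-4.0, -2.9, 5.6]
finger_gap: 0.273
```

```bash
python3 - <<'E'
from h import *
np.set_printoptions(precision=2,suppress=True)
print(lipf(),now()[2]["contact_force"])
E
```

```text
[ -0.18 147.92  -0.03] [-3.97 -2.94  5.57]
```

Contact is at an edge height of 0 mm, so the calibration is confirmed. I raise 1.5 mm and sweep downhill along tool −x.

>>> move_arm(
  targets=[
    {"rot":[0,0,0],"delta_pos":[0,0,-0.15],"claw":2.0},
    {"rot":[0,0,0],"delta_pos":[-0.5,0,-0.15],"claw":2.0},
    {"rot":[0,0,0],"delta_pos":[-1.1,0,-0.15],"claw":2.0},
    {"rot":[0,0,0],"delta_pos":[-1.7,0,-0.15],"claw":2.0},
    {"rot":[0,0,0],"delta_pos":[-2.3,0,-0.15],"claw":2.0},
    {"rot":[0,0,0],"delta_pos":[-2.9,0,-0.15],"claw":2.0},
    {"rot":[0,0,0],"delta_pos":[-3.5,0,-0.15],"claw":2.0},
    {"rot":[0,0,0],"delta_pos":[-4.1,0,-0.15],"claw":2.0},
    {"rot":[0,0,0],"delta_pos":[-4.7,0,-0.15],"claw":2.0},
    {"rot":[0,0,0],"delta_pos":[-5.3,0,-0.15],"claw":2.0},
    {"rot":[0,0,0],"delta_pos":[-5.9,0,-0.15],"claw":2.0},
  ],
)

```text
clock: 13.4
tool_pos: [516.3, 1.2, 192.3]
eef_rot: [-180.0, -25.7, 81.0]
contact_force: [-0.6, 0.2, -1.5]
finger_gap: 0.274
```

```bash
python3 - <<'E'
from h import *
np.set_printoptions(precision=2,suppress=True)
print(lipf(),now()[2]["contact_force"])
im,D=optics.read_camera("scene"); cv2.imwrite("pics/s14.png",cv2.resize(im[150:230,260:370],None,fx=7,fy=7)[:,:,::-1])
plan([(edge_tcp(y,1.3,.45),sweepR(.45)) for y in (85,40,0,-15)])
E
```

```text
[-0.26 88.42  1.59] [-0.55  0.17 -1.52]
d [-0.27, 0.04, 0.01] rot [0.0, 0.002, -0.003] n 0.1
d [-4.77, 0.06, 0.02] rot [0.0, 0.002, -0.003] n 1.0
d [-8.77, 0.07, 0.03] rot [0.0, 0.002, -0.003] n 1.8
d [-10.27, 0.07, 0.03] rot [0.0, 0.002, -0.003] n 2.1
```

View pics/s14.png

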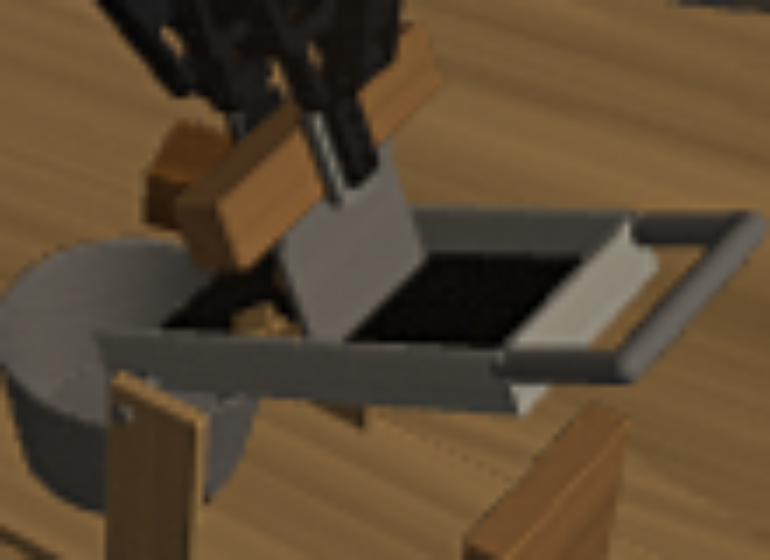

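The sweep is working, with no lumps left behind the blade. I continue to the lip.

>>> move_arm(
  targets=[
    {"rot":[0,0.002,-0.003],"delta_pos":[-0.7,0,0],"claw":2.0},
    {"rot":[0,0.002,-0.003],"delta_pos":[-1.4,0.05,0],"claw":2.0},
    {"rot":[0,0.002,-0.003],"delta_pos":[-2.1,0.05,0],"claw":2.0},
    {"rot":[0,0.002,-0.003],"delta_pos":[-2.8,0.05,0],"claw":2.0},
    {"rot":[0,0.002,-0.003],"delta_pos":[-3.5,0.05,0],"claw":2.0},
    {"rot":[0,0.002,-0.003],"delta_pos":[-4.2,0.05,0],"claw":2.0},
    {"rot":[0,0.002,-0.003],"delta_pos":[-4.8,0.05,0],"claw":2.0},
    {"rot":[0,0.002,-0.003],"delta_pos":[-5.4,0.05,0],"claw":2.0},
    {"rot":[0,0.002,-0.003],"delta_pos":[-6.0,0.05,0],"claw":2.0},
    {"rot":[0,0.002,-0.003],"delta_pos":[-6.5,0.05,0],"claw":2.0},
  ],
)

```text
clock: 14.45
tool_pos: [507.3, -57.8, 163.5]
eef_rot: [180.0, -25.8, 81.1]
contact_force: [0.4, -0.6, -1.6]
finger_gap: 0.27
```

```bash
python3 - <<'E'
from h import *
np.set_printoptions(precision=2,suppress=True)
print(lipf(),now()[2]["contact_force"])
im,D=optics.read_camera("scene"); cv2.imwrite("pics/s15.png",cv2.resize(im[150:230,260:370],None,fx=7,fy=7)[:,:,::-1])
plan([(edge_tcp(y,1.3,.45),sweepR(.45)) for y in (0,-15)])
E
```

```text
[-0.06 22.18  1.57] [ 0.39 -0.57 -1.56]
d [-2.16, 0.01, 0.02] rot [0.0, 0.001, -0.0] n 0.4
d [-3.66, 0.01, 0.02] rot [0.0, 0.001, -0.0] n 0.7
```

View pics/s15.png

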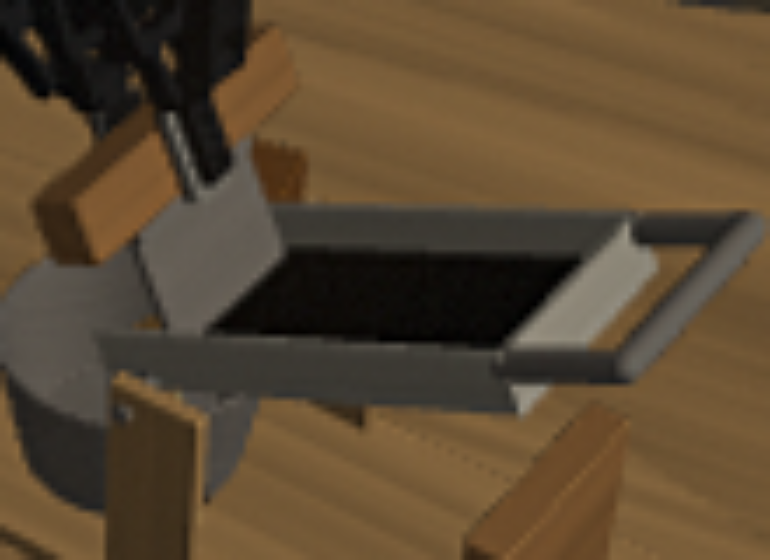

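>>> move_arm(
  targets=[
    {"rot":[0,0,0],"delta_pos":[-0.5,0,0],"claw":2.0},
    {"rot":[0,0,0],"delta_pos":[-1.0,0,0],"claw":2.0},
    {"rot":[0,0,0],"delta_pos":[-1.5,0,0],"claw":2.0},
    {"rot":[0,0,0],"delta_pos":[-2.0,0,0],"claw":2.0},
    {"rot":[0,0,0],"delta_pos":[-2.5,0,0],"claw":2.0},
    {"rot":[0,0,0],"delta_pos":[-3.0,0,0],"claw":2.0},
    {"rot":[0,0,0],"delta_pos":[-3.5,0,0],"claw":2.0},
    {"rot":[0,0,0],"delta_pos":[-3.9,0,0],"claw":2.0},
    {"rot":[0,0,0],"delta_pos":[-3.9,0,0],"claw":2.0},
    {"rot":[0,0,0],"delta_pos":[-3.9,0,0],"claw":2.0},
  ],
)

```text
clock: 15.5
tool_pos: [501.8, -93.0, 146.1]
eef_rot: [-180.0, -25.7, 81.1]
contact_force: [-0.6, 0.8, -1.1]
finger_gap: 0.271
```

```bash
python3 - <<'E'
from h import *
np.set_printoptions(precision=2,suppress=True)
print(lipf(),now()[2]["contact_force"])
im,D=optics.read_camera("scene"); cv2.imwrite("pics/s16.png",cv2.resize(im[150:230,260:370],None,fx=7,fy=7)[:,:,::-1])
im,D=optics.read_camera("top"); cv2.imwrite("pics/t16.png",im[:,:,::-1])
E
```

```text
[ -0.14 -17.47   1.45] [-0.63  0.83 -1.12]
```

View pics/s16.png

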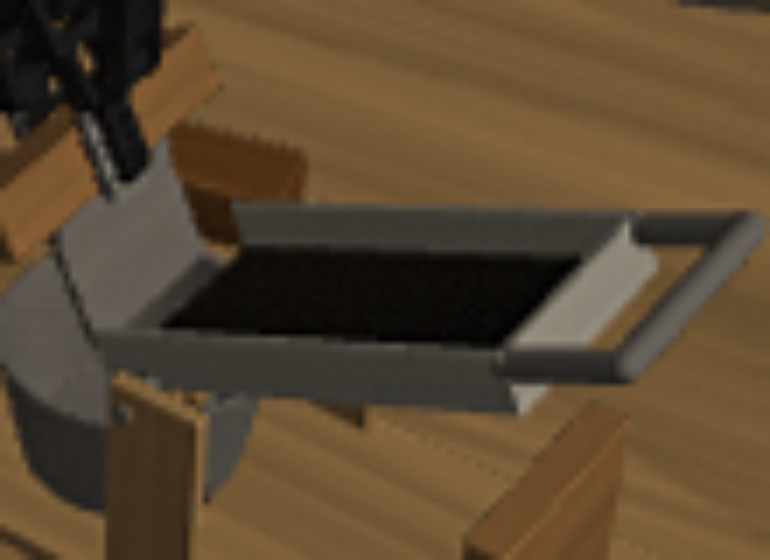

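The tray floor is clear. I retreat along the floor normal and look into the cup.

>>> move_arm(
  targets=[
    {"rot":[0,0,0],"delta_pos":[0,0,-2],"claw":2.0},
    {"rot":[0,0,0],"delta_pos":[0,0,-5],"claw":2.0},
    {"rot":[0,0,0],"delta_pos":[0,0,-9],"claw":2.0},
    {"rot":[0,0,0],"delta_pos":[0,0,-13],"claw":2.0},
    {"rot":[0,0,0],"delta_pos":[0,0,-15],"claw":2.0},
    {"rot":[0,0,0],"delta_pos":[0,0,-15],"claw":2.0},
  ],
)

```text
clock: 16.2
tool_pos: [493.5, -159.2, 284.5]
eef_rot: [179.6, -25.6, 81.2]
contact_force: [1.0, 0.4, -1.8]
finger_gap: 0.274
```

```bash
python3 - <<'E'
from h import *
np.set_printoptions(precision=2,suppress=True)
im,D=optics.read_camera("scene"); cv2.imwrite("pics/s17.png",cv2.resize(im[110:250,180:380],None,fx=4,fy=4)[:,:,::-1])
print(now()[0])
plan([((487.5,-289,300),down(106.4)),((487.5,-289,180),down(106.4))])
E
```

```text
[ 492.54 -157.93  282.42]
d [-10.98, 1.54, -7.22] rot [0.102, -0.44, -0.434] n 4.2
d [-16.18, 1.5, 3.6] rot [0.102, -0.44, -0.434] n 4.2
```

View pics/s17.png

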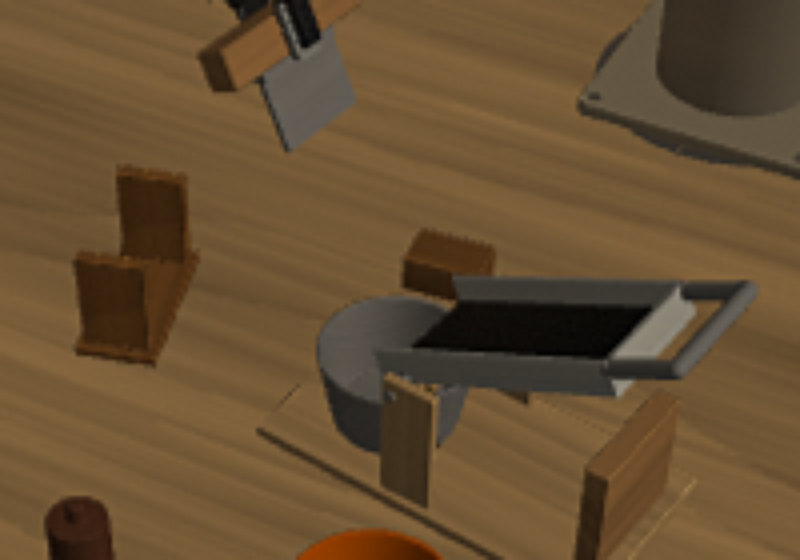

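The tray is empty and the cup is in place, with its contents hidden from this view. I move upright above the rest.

>>> move_arm(
  targets=[
    {"rot":[0.102,-0.44,-0.434],"delta_pos":[-10.98,1.54,-7.22],"claw":2.0},
    {"rot":[0.102,-0.44,-0.434],"delta_pos":[-10.98,1.54,-7.22],"claw":2.0},
    {"rot":[0.102,-0.44,-0.434],"delta_pos":[-10.98,1.54,-7.22],"claw":2.0},
    {"rot":[0.102,-0.44,-0.434],"delta_pos":[-10.98,1.54,-7.22],"claw":2.0},
    {"rot":[0.102,-0.44,-0.434],"delta_pos":[-10.98,1.54,-7.22],"claw":2.0},
    {"rot":[0.102,-0.44,-0.434],"delta_pos":[-10.98,1.54,-7.22],"claw":2.0},
    {"rot":[0.102,-0.44,-0.434],"delta_pos":[-16.18,1.5,3.6],"claw":2.0},
    {"rot":[0.102,-0.44,-0.434],"delta_pos":[-16.18,1.5,3.6],"claw":2.0},
    {"rot":[0.102,-0.44,-0.434],"delta_pos":[-16.18,1.5,3.6],"claw":2.0},
    {"rot":[0.102,-0.44,-0.434],"delta_pos":[-16.18,1.5,3.6],"claw":2.0},
    {"rot":[0.102,-0.44,-0.434],"delta_pos":[-16.18,1.5,3.6],"claw":2.0},
  ],
)

```text
clock: 17.35
tool_pos: [487.3, -288.7, 179.5]
eef_rot: [-180.0, -0.1, 106.4]
contact_force: [0.6, -0.4, -1.3]
finger_gap: 0.279
```

```bash
python3 - <<'E'
from h import *
np.set_printoptions(precision=2,suppress=True)
im,D=optics.read_camera("scene"); cv2.imwrite("pics/s18.png",cv2.resize(im[110:220,170:300],None,fx=6,fy=5)[:,:,::-1])
im,D=optics.read_camera("top"); cv2.imwrite("pics/t18.png",im[:,:,::-1])
print(now()[0],now()[2]["eef_rot"],now()[2]["clock"])
plan([((487.5,-289,z),down(106.4)) for z in (120,102,98.5)])
E
```

```text
[ 488.74 -289.91  181.79] [179.89   0.14 106.39] 17.45
d [0.14, -0.11, 6.18] rot [0.002, 0.002, -0.0] n 1.2
d [0.14, -0.11, 7.98] rot [0.002, 0.002, -0.0] n 1.6
d [0.14, -0.11, 8.33] rot [0.002, 0.002, -0.0] n 1.7
```

View pics/s18.png

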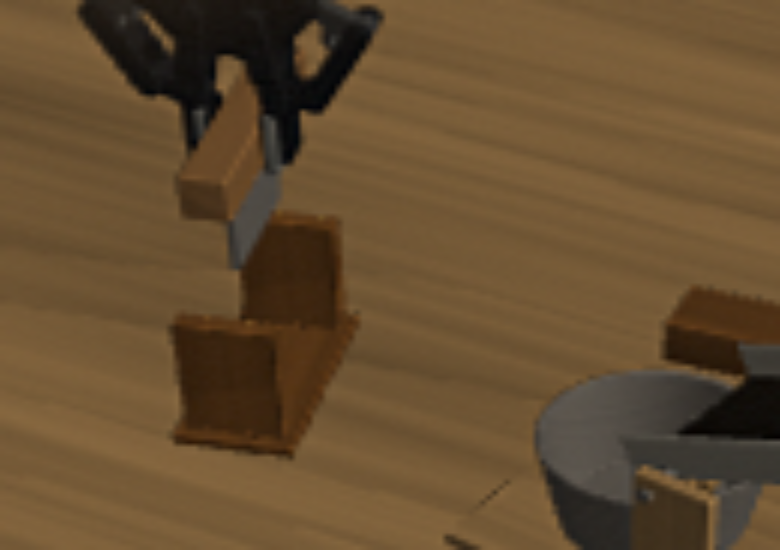

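View pics/t18.png

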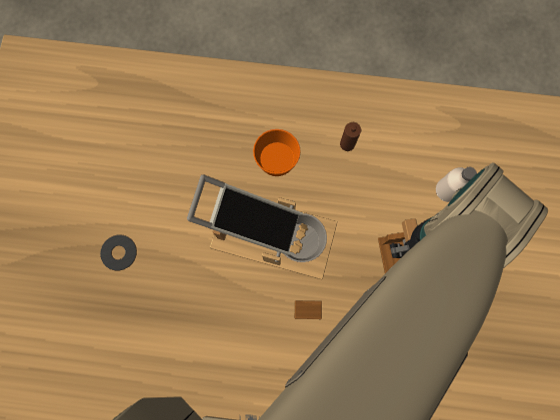

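The lumps are in the cup, seen at about (298,240) in the top view. I lower the scraper into the rest.

>>> move_arm(
  targets=[
    {"rot":[0.002,0.002,0],"delta_pos":[0.14,-0.11,2],"claw":2.0},
    {"rot":[0.002,0.002,0],"delta_pos":[0.14,-0.11,3],"claw":2.0},
    {"rot":[0.002,0.002,0],"delta_pos":[0.14,-0.11,4],"claw":2.0},
    {"rot":[0.002,0.002,0],"delta_pos":[0.14,-0.11,5],"claw":2.0},
    {"rot":[0.002,0.002,0],"delta_pos":[0.14,-0.11,6],"claw":2.0},
    {"rot":[0.002,0.002,0],"delta_pos":[0.14,-0.11,6],"claw":2.0},
  ],
)

```text
clock: 18.05
tool_pos: [486.4, -288.2, 120.0]
eef_rot: [-179.9, -0.1, 106.4]
contact_force: [-0.4, 0.3, -0.7]
finger_gap: 0.272
```

```bash
python3 - <<'E'
from h import *
np.set_printoptions(precision=2,suppress=True)
im,D=optics.read_camera("scene"); cv2.imwrite("pics/s19.png",cv2.resize(im[130:230,160:280],None,fx=6,fy=6)[:,:,::-1])
im,D=optics.read_camera("top"); cv2.imwrite("pics/t19.png",cv2.resize(im[190:270,260:340],None,fx=7,fy=7)[:,:,::-1])
print(now()[0],now()[2]["eef_rot"],now()[2]["contact_force"])
plan([((487.5,-289,z),down(106.4)) for z in (102,98.5,97)])
E
```

```text
[ 487.32 -288.88  121.48] [-179.98   -0.01  106.39] [ 0.12  0.01 -1.91]
d [-0.02, 0.01, 1.95] rot [-0.0, -0.0, -0.0] n 0.4
d [-0.02, 0.01, 2.3] rot [-0.0, -0.0, -0.0] n 0.5
d [-0.02, 0.01, 2.45] rot [-0.0, -0.0, -0.0] n 0.5
```

View pics/s19.png

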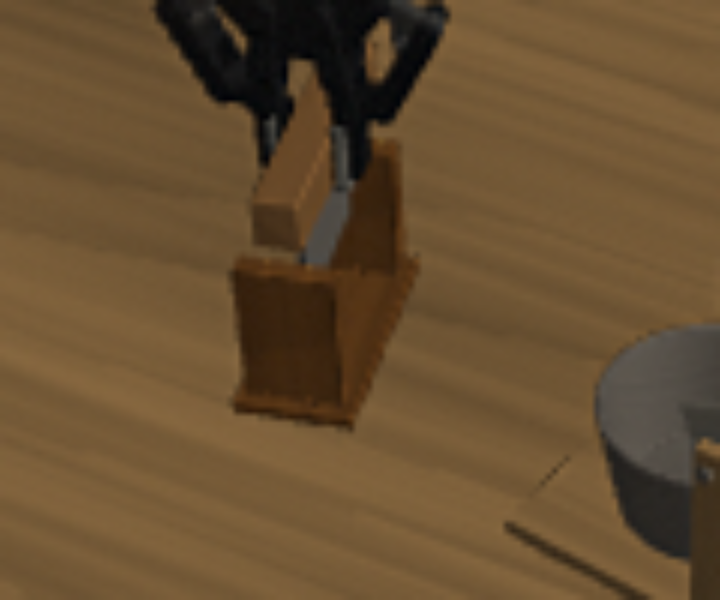

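View pics/t19.png

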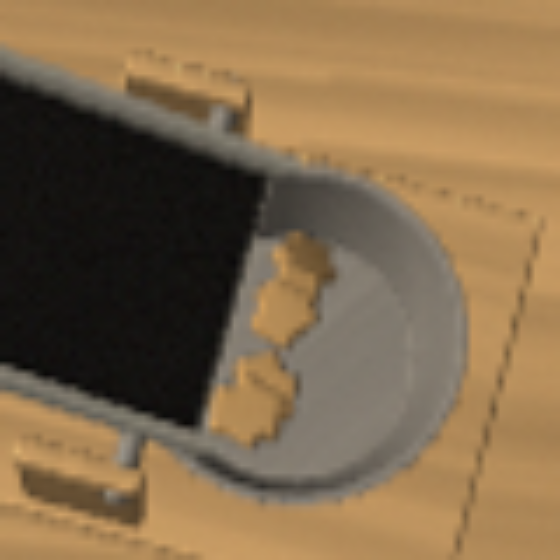

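All four lumps are in the cup, in two pairs: at (300,260) and (285,305), and at (265,375) and (245,410). The scraper lines up with the rest, so I set it down.

>>> move_arm(
  targets=[
    {"rot":[0,0,0],"delta_pos":[0,0,1.0],"claw":2.0},
    {"rot":[0,0,0],"delta_pos":[0,0,1.7],"claw":2.0},
    {"rot":[0,0,0],"delta_pos":[0,0,2.1],"claw":2.0},
    {"rot":[0,0,0],"delta_pos":[0,0,2.3],"claw":2.0},
    {"rot":[0,0,0],"delta_pos":[0,0,2.4],"claw":2.0},
    {"rot":[0,0,0],"delta_pos":[0,0,2.4],"claw":2.0},
  ],
)

```text
clock: 18.75
tool_pos: [487.4, -289.0, 97.7]
eef_rot: [-180.0, 0.0, 106.4]
contact_force: [0.1, -0.9, -1.0]
finger_gap: 0.267
```

```bash
python3 - <<'E'
from h import *
np.set_printoptions(precision=2,suppress=True)
print(now()[0],now()[2]["eef_rot"],now()[2]["contact_force"])
im,D=optics.read_camera("scene"); cv2.imwrite("pics/s20.png",cv2.resize(im[130:230,160:280],None,fx=6,fy=6)[:,:,::-1])
E
```

```text
[ 487.39 -288.96   97.66] [-179.99    0.01  106.39] [ 0.07 -0.93 -1.03]
```

View pics/s20.png

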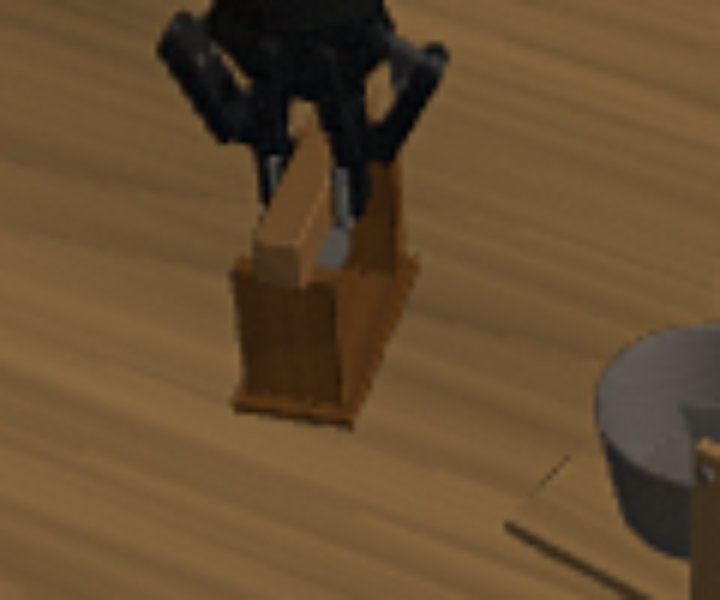

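>>> move_arm(
  targets=[
    {"rot":[0,0,0],"delta_pos":[0,0,0.08],"claw":2.0},
    {"rot":[0,0,0],"delta_pos":[0,0,0.08],"claw":2.0},
  ],
)

```text
clock: 19.0
tool_pos: [487.8, -289.2, 97.4]
eef_rot: [180.0, 0.1, 106.4]
contact_force: [-0.7, 1.2, 2.7]
finger_gap: 0.268
```

Seated: the force is up by 4 N at the same height as the original grasp. I release.

>>> move_arm(
  targets=[
    {"rot":[0,0,0],"delta_pos":[0,0,0],"claw":3.0},
    {"rot":[0,0,0],"delta_pos":[0,0,0],"claw":4.0},
    {"rot":[0,0,0],"delta_pos":[0,0,0],"claw":5.5},
    {"rot":[0,0,0],"delta_pos":[0,0,0],"claw":5.5},
    {"rot":[0,0,0],"delta_pos":[0,0,0],"claw":5.5},
    {"rot":[0,0,0],"delta_pos":[0,0,-2],"claw":5.5},
    {"rot":[0,0,0],"delta_pos":[0,0,-5],"claw":5.5},
    {"rot":[0,0,0],"delta_pos":[0,0,-9],"claw":5.5},
    {"rot":[0,0,0],"delta_pos":[0,0,-13],"claw":5.5},
    {"rot":[0,0,0],"delta_pos":[0,0,-17],"claw":5.5},
    {"rot":[0,0,0],"delta_pos":[0,0,-20],"claw":5.5},
  ],
)

```text
clock: 20.1
tool_pos: [488.2, -289.4, 300.4]
eef_rot: [179.9, 0.2, 106.4]
contact_force: [0.2, -0.4, 0.3]
finger_gap: 0.645
```

```bash
python3 - <<'E'
from h import *
plan([((420,0,330),down(90))])
E
```

```text
d [29.68, 1.63, -3.06] rot [0.003, 0.003, 0.286] n 6.0
```

```bash
python3 - <<'E'
from h import *
plan([((400,150,360),down(90))])
E
```

```text
d [44.62, 3.96, -6.11] rot [0.003, 0.003, 0.286] n 9.0
```

>>> move_arm(
  targets=[
    {"rot":[0,0,0.286],"delta_pos":[44.6,4,-6],"claw":5.5},
    {"rot":[0,0,0.286],"delta_pos":[44.6,4,-6],"claw":5.5},
    {"rot":[0,0,0.286],"delta_pos":[44.6,4,-6],"claw":5.5},
    {"rot":[0,0,0.286],"delta_pos":[44.6,4,-6],"claw":5.5},
    {"rot":[0,0,0.286],"delta_pos":[44.6,4,-6],"claw":5.5},
    {"rot":[0,0,0.286],"delta_pos":[44.6,4,-6],"claw":5.5},
    {"rot":[0,0,0.286],"delta_pos":[44.6,4,-6],"claw":5.5},
    {"rot":[0,0,0.286],"delta_pos":[44.6,4,-6],"claw":5.5},
    {"rot":[0,0,0.286],"delta_pos":[44.6,4,-6],"claw":5.5},
    {"rot":[0,0,0.286],"delta_pos":[44.6,4,-6],"claw":5.5},
    {"rot":[0,0,0.286],"delta_pos":[44.6,4,-6],"claw":5.5},
  ],
)

```text
clock: 21.2
tool_pos: [400.1, 151.1, 359.1]
eef_rot: [179.8, 0.2, 90.2]
contact_force: [0.2, -0.4, -0.4]
finger_gap: 0.643
```

```bash
python3 - <<'E'
from h import *
np.set_printoptions(precision=1,suppress=True)
im,D=optics.read_camera("scene"); cv2.imwrite("pics/s21.png",im[:,:,::-1])
X=cloud("scene",D)
im,D=optics.read_camera("top"); cv2.imwrite("pics/t21.png",im[:,:,::-1])
X=cloud("top",D)[215:305,365:435].reshape(-1,3)
for z0,z1 in((108,120),(81,91)):
    P=X[(X[:,2]>z0)&(X[:,2]<z1)]; print(len(P),P.mean(0),cv2.minAreaRect(P[:,:2].astype(np.float32)))
E
```

```text
708 [ 486.6 -288.7  113.4] ((487.8115234375, -288.9173583984375), (130.00967407226562, 25.245271682739258), 16.203041076660156)
120 [ 486.4 -282.8   86.2] ((488.55694580078125, -289.324462890625), (126.12065887451172, 50.676055908203125), 16.10184097290039)
```

View pics/t21.png

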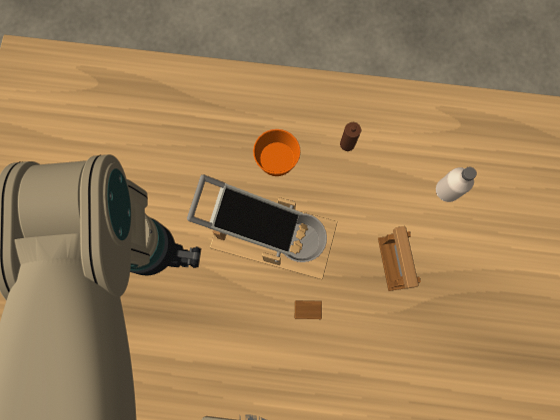

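View pics/s21.png

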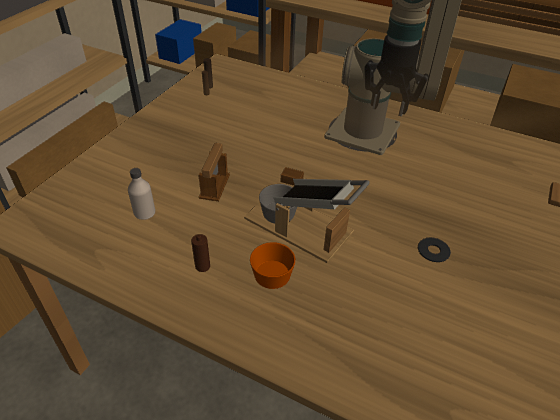

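```bash
python3 - <<'E'
from h import *
np.set_printoptions(precision=1,suppress=True)
im,D=optics.read_camera("top"); X=cloud("top",D); i=im.astype(int)
m=np.zeros(D.shape,bool); m[215:262,285:312]=1
m&=(i[...,0]-i[...,2]>45)&(i[...,0]>100)&(X[...,2]<70)
P=X[m]; print(m.sum(),P[:,2].min(),P[:,2].max(),np.linalg.norm(P[:,:2]-[508.5,-66],axis=1).max())
n,l,s,c=cv2.connectedComponentsWithStats(m.astype(np.uint8))
for k in range(1,n): print(s[k],c[k],X[l==k].mean(0))
g=np.zeros(D.shape,bool); g[205:270,290:335]=1
g&=(X[...,2]>64)&(X[...,2]<74)&(np.ptp(i,axis=2)<25); P=X[g]
A=np.c_[2*P[:,:2],np.ones(len(P))]; s=np.linalg.lstsq(A,(P[:,:2]**2).sum(1),rcond=None)[0]; print("cup",s[:2],len(P))
b=np.zeros(D.shape,bool); b[185:255,215:300]=1; b&=(i.max(2)<40)
q=trayR(0).inv().apply(X[b]-np.array([tp[0],tp[1],95])); f=np.polyfit(q[:,1],q[:,2],1); print("tilt",np.arctan(f[0]))
E
```

```text
274 8.302944421498504 42.33555837796052 58.554475159079814
[290 223  17  31 234] [298.3 239. ] [509.6 -60.5  29.4]
[285 256  12   6  36] [288.5 259.4] [462.5 -43.8  11.8]
[308 261   4   1   4] [309.5 261. ] [464.6 -92.   12.1]
cup [508.1 -67.1] 137
tilt 0.2830612153114925
```

```bash
python3 - <<'E'
from h import *
np.set_printoptions(precision=2,suppress=True)
for n in("top","scene"):
    im,D=optics.read_camera(n); X=cloud(n,D); im=im.astype(int)
    sub=np.zeros(D.shape,bool)
    if n=="top": sub[180:262,205:305]=1
    else: sub[160:250,265:370]=1
    m=sub&(im.max(2)<40)&(D>0)
    q=trayR(0).inv().apply(X[m]-np.array([tp[0],tp[1],95]))
    q=q[(np.abs(q[:,0])<41)&(q[:,1]>-15)&(q[:,1]<140)&(q[:,2]>-10)]
    A=np.c_[q[:,:2],np.ones(len(q))]
    for _ in range(5):
        s=np.linalg.lstsq(A,q[:,2],rcond=None)[0]; r=np.abs(A@s-q[:,2]); A,q=A[r<5],q[r<5]
    print(n,len(q),"tilt",np.arctan(s[1]))
E
```

```text
top 2820 tilt 0.44928606616710254
scene 570 tilt 0.44883788406356895
```

The tilt is 0.449 by both cameras; the crude fit of 0.28 was an outlier from stray pixels. I hand in the job.

```bash
python3 - <<'E'
from cell import ctrl, readout
print(ctrl.close_job()); print(readout.sense()["clock"])
E
```

```text
the job is handed in; nothing more can be done
None
the job is handed in; nothing more can be done
```

The job is done and handed in at about 21 s of the 61 s allowed; no verdict was reported. I lifted the tray to its stop and swept all four lumps over the lip in one pass, with the blade about 1.5 mm above the floor. Then I hung the scraper back on its rest and moved the arm clear.

**Last checks:**
- **Lumps:** all four showed in the cup in the top view. Their measured tops reach about 42 mm above the bench, below the 70 mm rim. The tray floor is empty.
- **Cup:** about 1 mm from its measured starting place and upright in the pictures.
- **Tray:** 0.449 rad by both cameras. One earlier quick fit gave 0.28 rad because stray dark pixels got into it; the outlier-rejecting fits from both cameras overruled it.
- **Scraper:** bar centre within about 1 mm of the rest's middle in the horizontal plane. Its top is at about 113 mm, so its centre is at 99 mm.
- **Bystanders:** they look unmoved in the pictures; I did not measure them.

One move call was refused before anything moved, because each row needs "rot"; I resent it complete.

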